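# Work the seized pins out of the fixture plate and pack the toolbox

## Task

Clear this corner of the bench: open the red toolbox until its lid rests back on its stop, put every blue-headed locating pin from the fixture plate and the screwdriver inside, then shut the lid. The pins are seized, so twist each one to and fro while drawing it up; a straight pull only lifts the loose plate, which has to stay flat on the bench. Leave the can, the tape roll and the wooden offcut alone.

Things in the scene. Friction and masses are not known exactly. Their poses are not given: they have to be found in the camera images.
- plate: Aluminium fixture plate 160 (x) x 240 (y) x 38 mm with its feet, 3.2 kg, loose on the bench. Origin: centre of its underside. Six 20 mm through holes at x = -40 and 40, y = -80, 0 and 80 mm; pins in some. A straight pull on a pin takes 40 to 60 N and lifts or tips the plate first; twisting takes about 0.5 N m, and during it a pull of 10 to 15 N draws the pin up (3 mm per swing of 1.2 rad).
- lid (a joint): Toolbox lid hinge, rad: 0 shut, 1.78 resting back on its stop (a little past upright). The lid weighs 0.45 kg; it falls shut if let go before it is upright and stays open by its own weight beyond about 1.65.
- lid_bar (a point): Middle of the steel round bar, 14 mm thick and 96 mm long between its two arms, that stands 36 mm out in front of the lid's front edge and runs parallel to the hinge. It turns with the lid: 194 mm from the hinge line, 104 mm above the bench when shut, about 0.28 m when open.
- lid_hinge (a point): Middle of the lid's hinge line, on the top rear edge of the toolbox, 94 mm above the bench.
- toolbox: Red steel toolbox fixed to the bench, outside 158 (x) x 258 (y) x 94 mm high without its lid, walls and floor 4 mm thick, so 150 x 250 x 90 mm inside. Origin: centre of its underside. -x is the front with the lid bar, +x the hinge side. The shut lid adds 18 mm on top.
- screwdriver: Screwdriver 200 mm long with a red square handle 26 mm thick and 100 mm long and a thin steel blade, lying on the bench. Origin: mid-length, where the handle meets the blade, on the underside (13 mm below the tool's axis). x runs along the tool, handle to -x. Its weight lies mostly in the handle.
- can: Black drink can, 66 mm across, 155 mm tall, standing; to be left alone. Origin: centre of its underside.
- tape: Roll of paper tape lying flat, 104 mm across, 24 mm high; to be left alone. Origin: centre of its underside.
- offcut: Round wooden offcut lying flat, 110 mm across, 12 mm thick; to be left alone. Origin: centre of its underside.
- pin1: Locating pin (may be absent): blue square head 28 x 28 x 40 mm on a steel shank 20 mm thick and 30 mm long; 0.12 to 0.2 kg. Origin: on its axis where head meets shank; z up through the head, x and y square to its flats. Starts fully home in a plate hole, head resting on the plate, at any turn. Seized in the lower half of the hole: comes loose once 20 mm up, clear at 30 mm (see the plate).
- pin2: Locating pin (may be absent): blue square head 28 x 28 x 40 mm on a steel shank 20 mm thick and 30 mm long; 0.12 to 0.2 kg. Origin: on its axis where head meets shank; z up through the head, x and y square to its flats. Starts fully home in a plate hole, head resting on the plate, at any turn. Seized in the lower half of the hole: comes loose once 20 mm up, clear at 30 mm (see the plate).
- pin3: Locating pin (may be absent): blue square head 28 x 28 x 40 mm on a steel shank 20 mm thick and 30 mm long; 0.12 to 0.2 kg. Origin: on its axis where head meets shank; z up through the head, x and y square to its flats. Starts fully home in a plate hole, head resting on the plate, at any turn. Seized in the lower half of the hole: comes loose once 20 mm up, clear at 30 mm (see the plate).
- pin4: Locating pin (may be absent): blue square head 28 x 28 x 40 mm on a steel shank 20 mm thick and 30 mm long; 0.12 to 0.2 kg. Origin: on its axis where head meets shank; z up through the head, x and y square to its flats. Starts fully home in a plate hole, head resting on the plate, at any turn. Seized in the lower half of the hole: comes loose once 20 mm up, clear at 30 mm (see the plate).
- pin5: Locating pin (may be absent): blue square head 28 x 28 x 40 mm on a steel shank 20 mm thick and 30 mm long; 0.12 to 0.2 kg. Origin: on its axis where head meets shank; z up through the head, x and y square to its flats. Starts fully home in a plate hole, head resting on the plate, at any turn. Seized in the lower half of the hole: comes loose once 20 mm up, clear at 30 mm (see the plate).
- pin6: Locating pin (may be absent): blue square head 28 x 28 x 40 mm on a steel shank 20 mm thick and 30 mm long; 0.12 to 0.2 kg. Origin: on its axis where head meets shank; z up through the head, x and y square to its flats. Starts fully home in a plate hole, head resting on the plate, at any turn. Seized in the lower half of the hole: comes loose once 20 mm up, clear at 30 mm (see the plate).
Not all that is in view belongs to the job. Leave any pink look-alike of the pin5 alone.

How it is judged:
On the way, in this order (a step that is already met when the one before it is completed fails the run):
1. the toolbox lid rests back on its stop (value of joint lid above 1.7 rad), for 0.3 s.
2. every pin and the screwdriver are in the open toolbox (x of pin1 in the frame of toolbox between -0.076 and 0.076 m and y of pin1 in the frame of toolbox between -0.126 and 0.126 m and z of pin1 in the frame of toolbox between 0 and 0.09 m and x of pin2 in the frame of toolbox between -0.076 and 0.076 m and y of pin2 in the frame of toolbox between -0.126 and 0.126 m and z of pin2 in the frame of toolbox between 0 and 0.09 m and x of pin3 in the frame of toolbox between -0.076 and 0.076 m and y of pin3 in the frame of toolbox between -0.126 and 0.126 m and z of pin3 in the frame of toolbox between 0 and 0.09 m and x of pin4 in the frame of toolbox between -0.076 and 0.076 m and y of pin4 in the frame of toolbox between -0.126 and 0.126 m and z of pin4 in the frame of toolbox between 0 and 0.09 m and x of pin5 in the frame of toolbox between -0.076 and 0.076 m and y of pin5 in the frame of toolbox between -0.126 and 0.126 m and z of pin5 in the frame of toolbox between 0 and 0.09 m and x of pin6 in the frame of toolbox between -0.076 and 0.076 m and y of pin6 in the frame of toolbox between -0.126 and 0.126 m and z of pin6 in the frame of toolbox between 0 and 0.09 m and x of screwdriver in the frame of toolbox between -0.076 and 0.076 m and y of screwdriver in the frame of toolbox between -0.126 and 0.126 m and z of screwdriver in the frame of toolbox between 0 and 0.07 m and value of joint lid above 1.3 rad), for 0.3 s.
At the end, for the whole second after the job is handed in: The lid is shut (within 0.035 rad), every pin that was present and the screwdriver lie or stand at rest inside the toolbox, and the plate lies flat on the bench (value of joint lid below 0.035 rad and x of pin1 in the frame of toolbox between -0.076 and 0.076 m and y of pin1 in the frame of toolbox between -0.126 and 0.126 m and z of pin1 in the frame of toolbox between 0 and 0.09 m and x of pin2 in the frame of toolbox between -0.076 and 0.076 m and y of pin2 in the frame of toolbox between -0.126 and 0.126 m and z of pin2 in the frame of toolbox between 0 and 0.09 m and x of pin3 in the frame of toolbox between -0.076 and 0.076 m and y of pin3 in the frame of toolbox between -0.126 and 0.126 m and z of pin3 in the frame of toolbox between 0 and 0.09 m and x of pin4 in the frame of toolbox between -0.076 and 0.076 m and y of pin4 in the frame of toolbox between -0.126 and 0.126 m and z of pin4 in the frame of toolbox between 0 and 0.09 m and x of pin5 in the frame of toolbox between -0.076 and 0.076 m and y of pin5 in the frame of toolbox between -0.126 and 0.126 m and z of pin5 in the frame of toolbox between 0 and 0.09 m and x of pin6 in the frame of toolbox between -0.076 and 0.076 m and y of pin6 in the frame of toolbox between -0.126 and 0.126 m and z of pin6 in the frame of toolbox between 0 and 0.09 m and x of screwdriver in the frame of toolbox between -0.076 and 0.076 m and y of screwdriver in the frame of toolbox between -0.126 and 0.126 m and z of screwdriver in the frame of toolbox between 0 and 0.07 m and linear speed of each of pin1, pin2, pin3, pin4, pin5, pin6, screwdriver below 0.03 m/s and angle between plate's own z axis and vertical below 0.03 rad and height (world z) of plate below 0.005 m); the robot touches nothing.
It fails at once if the plate is lifted off the bench (more than 8 mm) or tipped (more than 0.04 rad) (height (world z) of plate above 0.008 m or angle between plate's own z axis and vertical above 0.04 rad).
It fails at once if the can is pushed more than 50 mm or knocked over (distance of can from where it was at the start of the episode above 0.05 m or angle between can's own z axis and vertical above 0.5 rad).
It fails at once if the tape roll is pushed more than 50 mm or knocked over (distance of tape from where it was at the start of the episode above 0.05 m or angle between tape's own z axis and vertical above 0.5 rad).
It fails at once if the wooden offcut is pushed more than 50 mm or knocked over (distance of offcut from where it was at the start of the episode above 0.05 m or angle between offcut's own z axis and vertical above 0.5 rad).
Of pin1, pin2, pin3, pin4, pin5, pin6 only 2 to 3 are there at a start; the rules pass over those that are not, and their reading is None.
At some moment in a run one of screwdriver may be knocked a few centimetres aside while the robot is not near it.
Once in a run the grip may slacken for a moment while it holds something.
It also fails if it takes over 210 s, if anything falls off the work surface, if the arm or the gripper's body presses on something with over 40 N, if the wrist force passes 120 N, or if a joint passes its speed limit or range.

## Robot

A 7-joint arm with a two-finger parallel gripper is mounted at the origin on the work surface. World frame = base frame: x ahead of the robot, y to its left, z up, the work surface at z = 0. Lengths are in m, angles in rad, forces in N, time in s.
With the tool pointing down it reaches from about 0.375 to 0.925 m from the base axis. Payload 3.1 kg.
Tool frame: the origin (TCP) lies on the mounting face of the last link; the fingertips stand 173 mm ahead of it and the grasp point (between the pads) lies 155 mm ahead of it; z points along the fingers, y is the line along which they close (so a half turn about z gives the same grasp; the last joint's range is limited). The gripper opens to 85 mm and grips with 20 to 120 N. Pads are 22 mm wide; open, the fingers measure 114 mm over their backs; the gripper's body (76 mm by 85 mm) begins 54 mm behind the grasp point. The pads swing forward as they close: fully open they stand 13 mm farther back than shut.
Start: joints at [1.047, 0.383, 0.044, 1.598, -0.018, 1.161, -0.05], TCP at [0.268, -0.592, 0.405] pointing down, gripper open.
Joint ranges: [-2.61, 2.61], [-0.41, 2.15], [-1.48, 1.57], [0, 2.5], [-1.57, 4.71], [0.05, 1.97], [-2.85, 2.85]. Speed limits (rad/s): [2.79, 2.79, 3.14, 3.14, 3.14, 3.14, 3.14].

## Interface

Orientations are given as a 3x3 rotation matrix whose columns are the frame's x, y, z axes.
In Python, from plant import readout, grab_frame, r gives the robot as it stands.
- The arm moves only by the shell command python3 -m pendant 'ROWS' [FORCE]. ROWS is JSON, a list that holds one entry, the list of rows, each a list of 7 numbers: the shift along the tool's x, y, z in m, then the turn, a rotation vector about the tool's x, y, z in degrees, then the opening, from 0 (shut) to 1 (fully open). In form: [[[x, y, z, wx, wy, wz, fingers], ...]]. A call has 1 to 10 rows; each row shifts and turns the commanded pose from where the row before left it, along the tool's axes as they then stand; what a row does not reach is not made up. A row lasts 1/10 s, in which the tool goes at most 50 mm and 8.59 degrees, less where a joint would pass 70% of its speed; a pose out of reach is approached as far as the arm can. A call is refused whole if a number of a shift passes 0.05 or a number of a turn 8.59, either way. A call with a gripper value outside its range is refused whole. The fingers move at their own pace and stop on an object; FORCE is the grip in N (left out, the last holds). Time passes only in rows, so rows that do not move let the fingers close. It gives the time, the measured TCP pose, the force, the opening and the grip force at its end, in the units of the state.
- readout.observe(): the state, without advancing time (a new reading comes with each control period).
- grab_frame(name): name is "scene" or "top"; returns a dict with "frame" (420x560x3 uint8, red, green, blue), "depth" (420x560 float32, m along the optical axis (not along the pixel's ray), 0 where there is no reading), "intrinsics" (3x3 intrinsics, pixels), "rvec" (rotation vector, rad) and "tvec" (3), from world to camera coordinates, as OpenCV has them. Camera axes: x right, y down, z forward; pixel columns grow to the right and rows downward; lengths in m; the calibration is good to about 2 mm. A picture is of the moment at which its call begins.
- r.hand_in(): hands the job in; it is judged then, once.
The state is a dict: "time": time; "joint_positions": joint angles; "dq": joint speeds; "effort": joint torques, N m; "ee_pos": TCP position; "tcp_rot": TCP orientation; "wrist_force": force on the tool from outside, world axes, zero at the start; "wrist_torque": the same for the moment, N m; "finger_gap": opening from 0.0 (shut) to 1.0 (fully open); "grasp_force": force on a finger pad.
Only numpy, scipy, OpenCV 4.12 (cv2) and the standard library are available. Lean on these libraries where they do the work, as an engineer would, in place of code of your own. Each camera call takes 0.05 s, during which the arm holds its last target. There are 200 camera calls.

## Working session

There is one attempt and no reset: what is moved stays moved. The work goes in short steps, Python scripts to look and compute and a shell command to move; the robot and the scene stay as the last step left them, time stands still between calls to the robot, and variables do not carry over. Pictures are saved under pics/ and viewed, at most 14 in all, crops included, and the job is handed in when it is done.

```bash
mkdir -p pics; ls; python3 - <<'E'
from plant import readout, grab_frame, r
import cv2,numpy as np
for n in("scene","top"):
    f=grab_frame(n); cv2.imwrite(f"pics/{n}0.png",f["frame"][:,:,::-1]); np.savez(f"{n}0.npz",**f)
    R=cv2.Rodrigues(np.array(f["rvec"],float))[0]; print(n,f["intrinsics"],-R.T@np.ravel(f["tvec"]))
s=readout.observe(); print({k:np.round(v,3).tolist() for k,v in s.items()})
E
```

```text
pics
scene [[484.59553588   0.         282.87300855]
 [  0.         484.59553588 206.33311593]
 [  0.           0.           1.        ]] [1.37177908 0.13718403 0.71689006]
top [[461.14887803   0.         287.10537974]
 [  0.         461.14887803 205.40931023]
 [  0.           0.           1.        ]] [ 0.4283454  -0.01085666  1.08582796]
{'time': 0.1, 'joint_positions': [1.047, 0.384, 0.044, 1.599, -0.018, 1.161, -0.05], 'dq': [-0.001, -0.0, 0.002, -0.003, 0.001, 0.0, 0.002], 'effort': [0.003, -43.473, 1.029, -25.045, 0.011, 0.005, -0.0], 'ee_pos': [0.268, -0.592, 0.403], 'tcp_rot': [[0.911, 0.413, -0.001], [0.413, -0.911, 0.002], [-0.0, -0.002, -1.0]], 'wrist_force': [0.243, -0.76, -0.332], 'wrist_torque': [0.019, -0.008, -0.051], 'grasp_force': 0.0, 'finger_gap': 0.996}
```

```bash
python3 - <<'E'
import cv2
for n in("scene","top"):
    im=cv2.imread(f"pics/{n}0.png"); cv2.imwrite(f"pics/{n}0b.png",cv2.resize(im,(800,600),interpolation=cv2.INTER_CUBIC))
E
```

```text
(no output)
```

View pics/top0b.png

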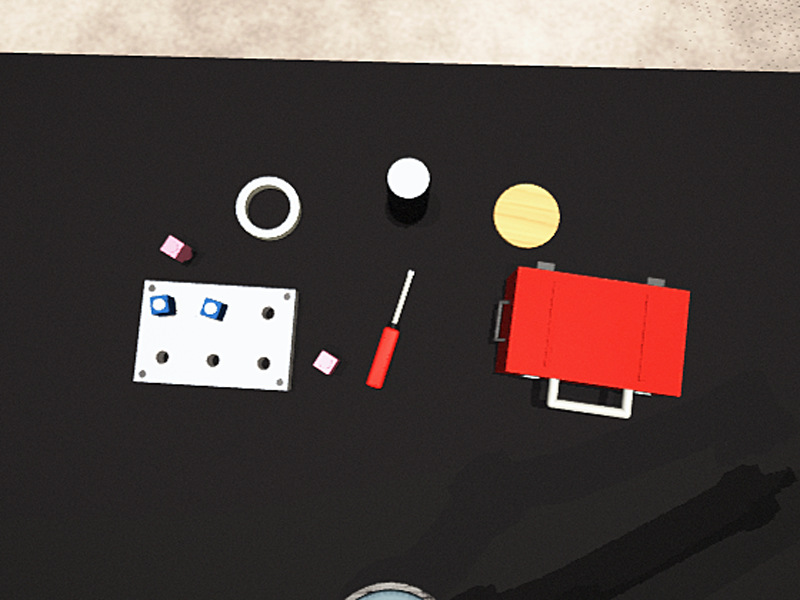

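View pics/scene0b.png

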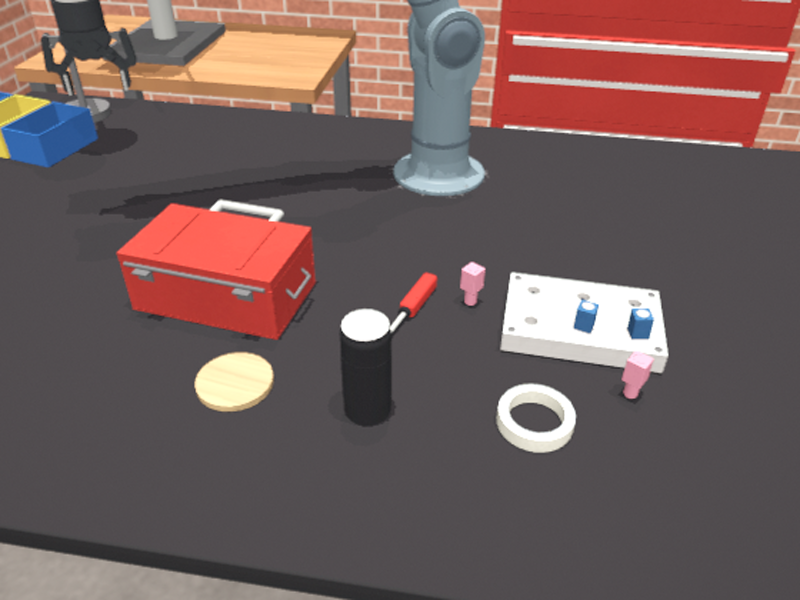

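Top view (800x600): there are two blue pins in the plate, at (162,306) and (212,309). The two pink look-alikes at (175,248) and (326,362) stand on the bench and are left alone. The screwdriver runs from (376,386) to (410,271), and the toolbox bar is at about (590,410). I'll confirm with enlarged crops.

```bash
cat > h.py <<'E'
import numpy as np,cv2
from scipy.spatial.transform import Rotation as Ro
def load(n): return dict(np.load(n))
def px2w(f,u,v,z=None):
    """pixels (native) -> world on plane z, or by depth when z None"""
    K=f["intrinsics"];R=cv2.Rodrigues(np.array(f["rvec"],float))[0];t=np.ravel(f["tvec"])
    d=np.linalg.inv(K)@[u,v,1.];c=-R.T@t;w=R.T@d
    if z is None: return c+w*float(f["depth"][int(round(v)),int(round(u))])
    return c+w*(z-c[2])/w[2]
def proj(f,P):
    return cv2.projectPoints(np.array(P,float).reshape(-1,3),np.array(f["rvec"],float),np.array(f["tvec"],float),f["intrinsics"],None)[0].reshape(-1,2)
def snap(n,name):
    from plant import grab_frame
    f=grab_frame(n);np.savez(name+".npz",**f);cv2.imwrite(f"pics/{name}.png",f["frame"][:,:,::-1]);return f
def crop(f,u0,v0,u1,v1,s,name):
    im=f["frame"][v0:v1,u0:u1,::-1];cv2.imwrite(f"pics/{name}.png",cv2.resize(im,None,fx=s,fy=s,interpolation=cv2.INTER_CUBIC))
E
python3 - <<'E'
from h import *
f=load("top0.npz")
crop(f,90,160,220,280,5,"c_plate")
crop(f,335,175,495,300,5,"c_box")
def blobs(m,z,nm):
    n,l,s,c=cv2.connectedComponentsWithStats(m.astype(np.uint8))
    for i in range(1,n):
        if s[i,4]>25:
            ys,xs=np.where(l==i);rc=cv2.minAreaRect(np.c_[xs,ys].astype(np.float32))
            print(nm,s[i,4],c[i].round(1),[px2w(f,*p,z).round(3).tolist() for p in cv2.boxPoints(rc)])
h=cv2.cvtColor(f["frame"],cv2.COLOR_RGB2HSV);H,S,V=[h[...,i].astype(int) for i in range(3)]
blobs((H>100)&(H<125)&(S>150)&(V>60),.078,"blue")
blobs(((H<6)|(H>174))&(S>180)&(V>120),.112,"red")
d=f["depth"];K=f["intrinsics"]
vv,uu=np.mgrid[:420,:560];R=cv2.Rodrigues(f["rvec"].astype(float))[0];t=np.ravel(f["tvec"])
P=np.stack([(uu-K[0,2])/K[0,0]*d,(vv-K[1,2])/K[1,1]*d,d],-1);W=(P-t)@R
m=(W[...,2]>.07)&(W[...,2]<.09)&(uu>90)&(uu<220)&(vv>180)&(vv<280)
blobs(m,.078,"pintop")
m=(W[...,2]>.028)&(W[...,2]<.05)&(uu>90)&(uu<220)&(vv>180)&(vv<280)
blobs(m,.038,"plate")
m=(W[...,2]>.104)&(W[...,2]<.12)&(uu>330);blobs(m,.112,"lid")
m=(W[...,2]>.006)&(uu>245)&(uu<300)&(vv>180)&(vv<280);blobs(m,.026,"sd")
m=(W[...,2]>.06)&(V>130)&(S<60)&(uu>370)&(uu<450)&(vv>255)&(vv<300);blobs(m,.111,"bar")
E
```

```text
blue 89 [112.1 213.1] [[0.545, 0.381, 0.078], [0.549, 0.354, 0.078], [0.522, 0.349, 0.078], [0.518, 0.376, 0.078]]
blue 84 [148.  215.6] [[0.52, 0.302, 0.078], [0.546, 0.296, 0.078], [0.538, 0.27, 0.078], [0.512, 0.276, 0.078]]
red 9153 [418.4 231.7] [[0.442, -0.156, 0.112], [0.6, -0.179, 0.112], [0.567, -0.445, 0.112], [0.41, -0.417, 0.112]]
red 418 [266.8 251.4] [[0.419, 0.045, 0.112], [0.506, 0.019, 0.112], [0.499, -0.004, 0.112], [0.412, 0.022, 0.112]]
pintop 181 [112.1 212.9] [[0.545, 0.382, 0.078], [0.55, 0.352, 0.078], [0.521, 0.346, 0.078], [0.516, 0.376, 0.078]]
pintop 177 [148.1 215.7] [[0.52, 0.303, 0.078], [0.547, 0.296, 0.078], [0.538, 0.267, 0.078], [0.511, 0.274, 0.078]]
plate 6900 [152.1 235.6] [[0.416, 0.411, 0.038], [0.576, 0.413, 0.038], [0.566, 0.163, 0.038], [0.406, 0.166, 0.038]]
lid 9649 [418.3 234.8] [[0.4, -0.152, 0.112], [0.599, -0.18, 0.112], [0.567, -0.445, 0.112], [0.369, -0.41, 0.112]]
sd 658 [271.4 240.2] [[0.418, 0.048, 0.026], [0.606, -0.009, 0.026], [0.599, -0.034, 0.026], [0.41, 0.024, 0.026]]
bar 536 [412.3 282.2] [[0.392, -0.22, 0.111], [0.433, -0.227, 0.111], [0.418, -0.35, 0.111], [0.377, -0.343, 0.111]]
```

View pics/c_plate.png

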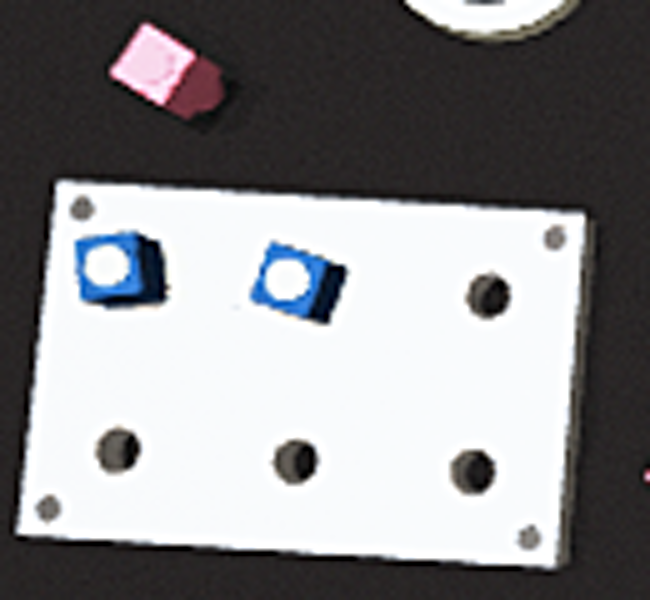

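View pics/c_box.png

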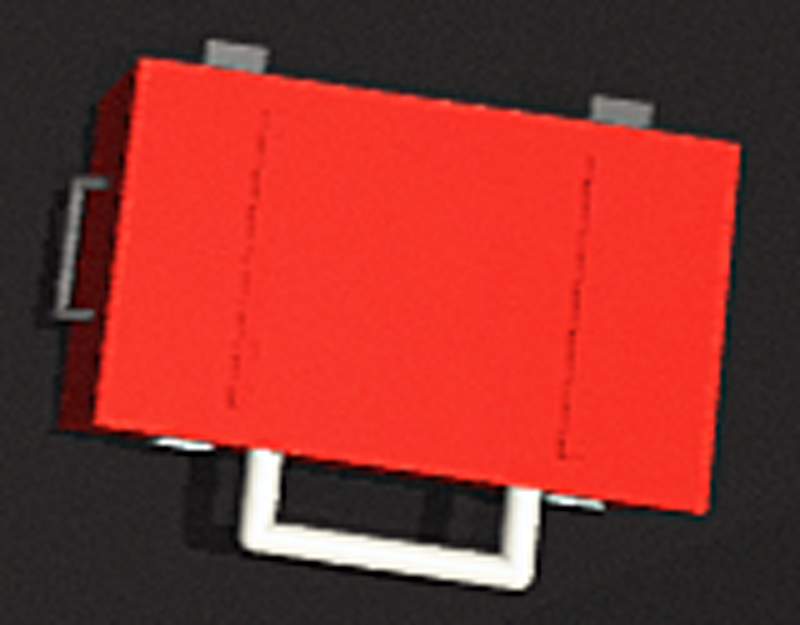

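```bash
cat >> h.py <<'E'
def st():
    from plant import readout
    s=readout.observe();print("t%.1f"%s["time"],"pos",np.round(s["ee_pos"],4),"F",np.round(s["wrist_force"],1),"gap %.3f grip %.0f"%(s["finger_gap"],s["grasp_force"]),"q",np.round(s["joint_positions"],2));return s
def plan(x,y,z,yawy):
    """target TCP, tool down, tool-y at world yaw (deg): turn first (deg, rotvec), then shift in the turned axes"""
    s=st();R=np.array(s["tcp_rot"]);a=np.radians(yawy)
    c=[np.cos(a),np.sin(a),0];T=np.c_[np.cross(c,[0,0,-1]),c,[0,0,-1]]
    print("turn",np.degrees(Ro.from_matrix(R.T@T).as_rotvec()).round(2),"shift",(T.T@(np.array([x,y,z])-s["ee_pos"])).round(4))
E
python3 -c "
from h import *
f=load('top0.npz')
for n,p,z in [('lidRL',(363,186.6),.112),('FL',(354,260.4),.112),('RR',(483,204),.112),('FR',(476.6,278),.112),('barL',(335+255/5,175+538/5),.104),('barR',(335+520/5,175+578/5),.104)]: print(n,px2w(f,*p,z).round(4))
plan(.391,-.284,.40,-7.1)"
```

```text
lidRL [ 0.5981 -0.1804  0.112 ]
FL [ 0.4406 -0.1615  0.112 ]
RR [ 0.5662 -0.4376  0.112 ]
FR [ 0.4093 -0.4189  0.112 ]
barL [ 0.3956 -0.2303  0.104 ]
barR [ 0.3813 -0.342   0.104 ]
t0.1 pos [ 0.2683 -0.5915  0.4034] F [ 0.2 -0.8 -0.3] gap 0.996 grip 0 q [ 1.05  0.38  0.04  1.6  -0.02  1.16 -0.05]
turn [ -0.13  -0.07 -58.5 ] shift [0.3204 0.0837 0.0034]
```

```bash
python3 -m pendant '[[[0,0,0,0,0,-8.4,0.4],[0,0,0,0,0,-8.4,0.4],[0,0,0,0,0,-8.4,0.4],[0,0,0,0,0,-8.4,0.4],[0,0,0,0,0,-8.4,0.4],[0,0,0,0,0,-8.4,0.4],[0,0,0,0,0,-8.1,0.4]]]' 25 && python3 -m pendant '[[[0.04,0.01,0,0,0,0,0.4],[0.04,0.01,0,0,0,0,0.4],[0.04,0.01,0,0,0,0,0.4],[0.04,0.01,0,0,0,0,0.4],[0.04,0.01,0,0,0,0,0.4],[0.04,0.01,0,0,0,0,0.4],[0.04,0.01,0,0,0,0,0.4],[0.04,0.01,0,0,0,0,0.4],[0,0,0,0,0,0,0.4]]]'; python3 -c "
from h import *
plan(.390,-.285,.259,-7.1)"
```

```text
time: 0.8
ee_pos: [0.2683, -0.5917, 0.4038]
tcp_rot: [[0.118, 0.993, -0.001], [0.993, -0.118, 0.001], [0.001, -0.001, -1.0]]
wrist_force: [-0.1, -0.3, 0.3]
finger_gap: 0.398
grasp_force: 0.0
time: 1.7
ee_pos: [0.3901, -0.2778, 0.4044]
tcp_rot: [[0.113, 0.994, 0.0], [0.994, -0.113, 0.003], [0.003, -0.0, -1.0]]
wrist_force: [0.5, -0.2, 0.6]
finger_gap: 0.401
grasp_force: 0.0
t1.7 pos [ 0.3901 -0.2778  0.4044] F [ 0.5 -0.2  0.6] gap 0.401 grip 0 q [ 0.86  0.08 -0.34  1.98  0.03  1.09  0.4 ]
turn [-0.   -0.16  0.64] shift [-0.0072  0.0008  0.1454]
```

```bash
python3 -m pendant '[[[-0.007,0,0.03,0,0,0.6,0.4],[0,0,0.03,0,0,0,0.4],[0,0,0.03,0,0,0,0.4],[0,0,0.02,0,0,0,0.4],[0,0,0.015,0,0,0,0.4],[0,0,0.01,0,0,0,0.4],[0,0,0.01,0,0,0,0.4],[0,0,0,0,0,0,0.4]]]' && python3 -m pendant '[[[0,0,0,0,0,0,0],[0,0,0,0,0,0,0],[0,0,0,0,0,0,0],[0,0,0,0,0,0,0],[0,0,0,0,0,0,0]]]' 25 ; python3 -c "
from h import *
f=snap('scene','s1');crop(f,60,70,260,240,4,'s1c');plan(.390,-.285,.259,-7.1)"
```

```text
time: 2.5
ee_pos: [0.386, -0.2912, 0.2585]
tcp_rot: [[0.134, 0.991, -0.002], [0.991, -0.134, 0.001], [0.001, -0.002, -1.0]]
wrist_force: [-1.0, -0.5, 0.0]
finger_gap: 0.402
grasp_force: 0.0
time: 3.0
ee_pos: [0.3884, -0.2915, 0.2609]
tcp_rot: [[0.133, 0.991, 0.005], [0.991, -0.133, -0.002], [-0.002, 0.006, -1.0]]
wrist_force: [5.6, -1.3, -2.6]
finger_gap: 0.151
grasp_force: 25.5
t3.0 pos [ 0.3884 -0.2915  0.2609] F [ 5.1 -0.6 -3.5] gap 0.153 grip 26 q [ 0.84  0.29 -0.32  2.09  0.12  0.78  0.32]
turn [ 0.33  0.1  -0.54] shift [0.0067 0.0008 0.0019]
```

View pics/s1c.png

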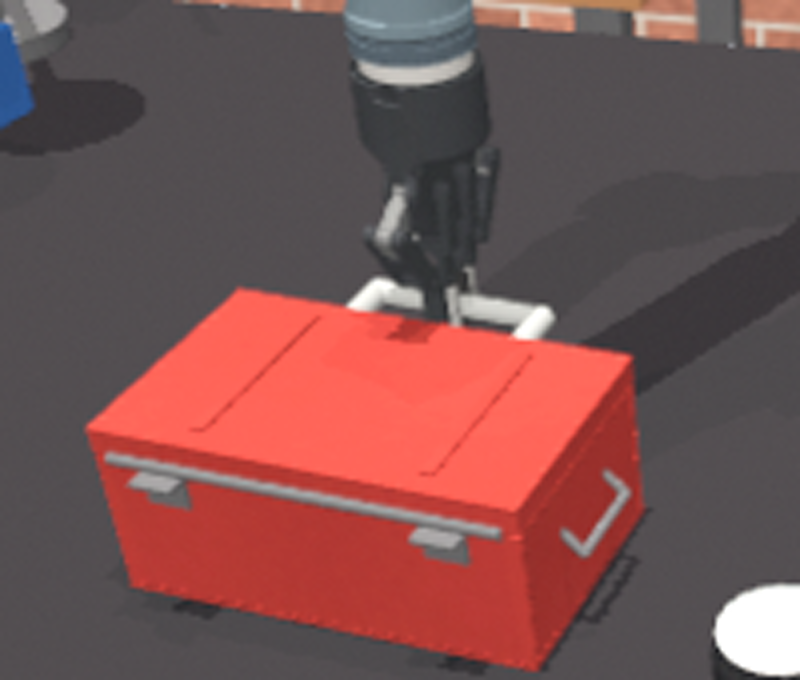

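Bar is held between the pads, near its middle (crop ~(440,300)). Computing the arc rows.

```bash
python3 -c "
import numpy as np
p=.05+np.linspace(0,1.79,19);x=-.194*np.cos(p);z=.194*np.sin(p)
print(np.c_[np.diff(x),-np.diff(z)].round(4).tolist())"
```

```text
[[0.0019, -0.0192], [0.0038, -0.0189], [0.0057, -0.0184], [0.0075, -0.0178], [0.0092, -0.0169], [0.0108, -0.0159], [0.0124, -0.0148], [0.0138, -0.0135], [0.015, -0.0121], [0.0162, -0.0105], [0.0171, -0.0088], [0.0179, -0.0071], [0.0185, -0.0053], [0.019, -0.0034], [0.0192, -0.0015], [0.0193, 0.0004], [0.0191, 0.0023], [0.0188, 0.0042]]
```

```bash
python3 -m pendant '[[[0,0.002,-0.0192,0,0,0,0],[0,0.0038,-0.0189,0,0,0,0],[0,0.0057,-0.0184,0,0,0,0],[0,0.0075,-0.0178,0,0,0,0],[0,0.0092,-0.0169,0,0,0,0],[0,0,0,0,0,0,0]]]' 25 ; python3 -c "
from h import *
plan(.390,-.285,.259,-7.1)"
```

```text
time: 3.65
ee_pos: [0.4173, -0.2949, 0.3535]
tcp_rot: [[0.132, 0.991, 0.007], [0.991, -0.132, -0.003], [-0.002, 0.008, -1.0]]
wrist_force: [7.9, -2.5, -7.7]
finger_gap: 0.151
grasp_force: 25.4
t3.6 pos [ 0.4173 -0.2949  0.3535] F [ 7.9 -2.5 -7.7] gap 0.151 grip 25 q [ 0.84  0.2  -0.34  1.97  0.08  0.98  0.34]
turn [ 0.44  0.13 -0.48] shift [ 0.0065 -0.0283  0.0945]
```

```bash
python3 -m pendant '[[[0,0.0118,-0.0159,0,0,0,0],[0,0.0134,-0.0148,0,0,0,0],[0,0.0138,-0.0135,0,0,0,0],[0,0.015,-0.0121,0,0,0,0],[0,0.0162,-0.0105,0,0,0,0],[0,0.0171,-0.0088,0,0,0,0],[0,0.0179,-0.0071,0,0,0,0],[0,0,0,0,0,0,0]]]' 25 && python3 -m pendant '[[[0,0.0185,-0.0053,0,0,0,0],[0,0.019,-0.0034,0,0,0,0],[0,0.0192,-0.0015,0,0,0,0],[0,0.0193,0.0004,0,0,0,0],[0,0.0191,0.0023,0,0,0,0],[0,0.0188,0.0042,0,0,0,0],[0,0,0,0,0,0,0],[0,0,0,0,0,0,0]]]'; python3 -c "
from h import *
plan(.632,-.315,.436,-7.1)
f=snap('scene','s2');crop(f,60,30,260,200,4,'s2c')"
```

```text
time: 4.45
ee_pos: [0.5197, -0.3082, 0.4355]
tcp_rot: [[0.132, 0.991, -0.001], [0.991, -0.132, 0.001], [0.0, -0.001, -1.0]]
wrist_force: [-3.3, 3.5, 6.3]
finger_gap: 0.154
grasp_force: 26.3
time: 5.25
ee_pos: [0.6317, -0.3227, 0.4364]
tcp_rot: [[0.132, 0.991, -0.002], [0.991, -0.132, 0.003], [0.003, -0.002, -1.0]]
wrist_force: [-0.8, 3.9, 1.3]
finger_gap: 0.15
grasp_force: 27.4
t5.2 pos [ 0.6317 -0.3227  0.4364] F [-0.8  3.9  1.3] gap 0.150 grip 27 q [ 0.65  0.5  -0.34  1.38  0.17  1.29  0.17]
turn [-0.11 -0.17 -0.51] shift [ 0.0077 -0.0006  0.0004]
```

View pics/s2c.png

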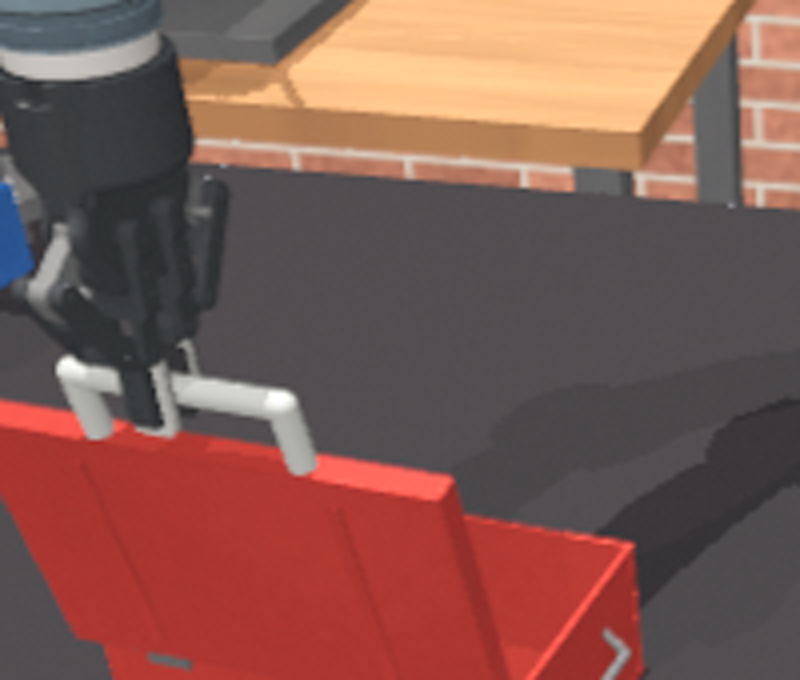

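Lid is open at the stop, leaning back, with the bar still gripped. Release and lift clear.

```bash
python3 -m pendant '[[[0,0.003,0.001,0,0,0,0],[0,0,0,0,0,0,0],[0,0,0,0,0,0,0.35],[0,0,0,0,0,0,0.35],[0,0,0,0,0,0,0.35],[0,0,-0.02,0,0,0,0.35],[0,0,-0.03,0,0,0,0.35],[0,0,-0.03,0,0,0,0.35],[0,0,0,0,0,0,0.6]]]'; python3 -c "
from h import *
f=snap('scene','s3');m=f['frame'].astype(int)
g=load('s2.npz');print(abs(m-g['frame'].astype(int))[100:200,60:200].mean())
# sight: lid top-edge points height/position by bar
R=cv2.Rodrigues(np.array(f['rvec'],float))[0];print(proj(f,[.632,-.315,.281]),proj(f,[.62,-.315,.287]))
f2=snap('top','t3')
h=cv2.cvtColor(f2['frame'],cv2.COLOR_RGB2HSV)
m=((h[...,0]<6)|(h[...,0]>174))&(h[...,1]>180)&(h[...,2]>100);m[:,300:]=0
ys,xs=np.where(m);rc=cv2.minAreaRect(np.c_[xs,ys].astype(np.float32));print('sd handle',[px2w(f2,*p,.026).round(4).tolist() for p in cv2.boxPoints(rc)])
crop(f2,230,120,530,330,2.6,'t3c')
plan(.4,.1,.4,-17)
"
```

```text
time: 6.2
ee_pos: [0.6352, -0.3257, 0.5223]
tcp_rot: [[0.135, 0.991, 0.01], [0.991, -0.135, -0.005], [-0.004, 0.011, -1.0]]
wrist_force: [1.0, -0.0, 1.2]
finger_gap: 0.504
grasp_force: 0.0
3.689547619047619
[[103.34744943 127.7875988 ]] [[105.56375075 121.89377644]]
sd handle [[0.4353, 0.1064, 0.026], [0.53, 0.0783, 0.026], [0.5045, -0.004, 0.026], [0.4104, 0.025, 0.026]]
t6.3 pos [ 0.6346 -0.3254  0.517 ] F [-0.3  0.3  0.2] gap 0.600 grip 0 q [ 0.65  0.47 -0.34  1.27  0.15  1.43  0.18]
turn [0.15 0.07 9.24] shift [ 0.3383 -0.3487  0.117 ]
```

View pics/t3c.png

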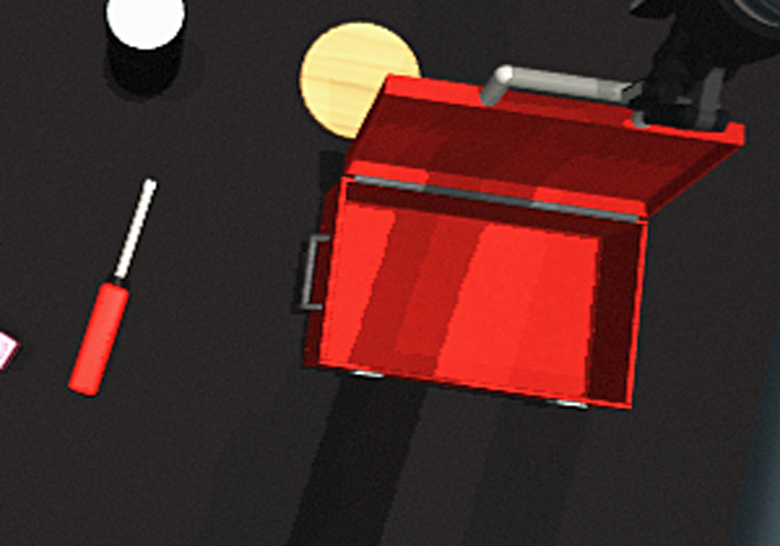

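```bash
python3 -c "
from h import *
f=load('t3.npz')
b=px2w(f,261.9,270.8,.018);j=px2w(f,274.6,228.8,.018);t=px2w(f,287.7,189.6,.013)
d=t-b;y=np.degrees(np.arctan2(d[1],d[0]));print(b,j,t,y,np.linalg.norm(d[:2]))
c=px2w(f,268.5,250,.026);print(c)
plan(c[0],c[1],.40,y+90)"
```

```text
[0.41364093 0.03526022 0.018     ] [0.51065805 0.00851743 0.018     ] [ 0.60420598 -0.01999054  0.013     ] -16.16852313166802 0.19841290742189063
[0.46116723 0.02113871 0.026     ]
t6.3 pos [ 0.6346 -0.3254  0.517 ] F [-0.3  0.3  0.2] gap 0.600 grip 0 q [ 0.65  0.47 -0.34  1.27  0.15  1.43  0.18]
turn [ 6.000e-02  1.700e-01 -8.159e+01] shift [0.2631 0.2846 0.117 ]
```

```bash
python3 -m pendant '[[[0,0,0,0,0,-8.16,0.6],[0,0,0,0,0,-8.16,0.6],[0,0,0,0,0,-8.16,0.6],[0,0,0,0,0,-8.16,0.6],[0,0,0,0,0,-8.16,0.6],[0,0,0,0,0,-8.16,0.6],[0,0,0,0,0,-8.16,0.6],[0,0,0,0,0,-8.16,0.6],[0,0,0,0,0,-8.16,0.6],[0,0,0,0,0,-8.16,0.6]]]'>/dev/null && python3 -m pendant '[[[0.0292,0.0316,0.005,0,0,0,0.6],[0.0292,0.0316,0.005,0,0,0,0.6],[0.0292,0.0316,0.01,0,0,0,0.6],[0.0292,0.0316,0.01,0,0,0,0.6],[0.0292,0.0316,0.017,0,0,0,0.6],[0.0292,0.0316,0.017,0,0,0,0.6],[0.0292,0.0316,0.017,0,0,0,0.6],[0.0292,0.0316,0.018,0,0,0,0.6],[0.0292,0.0316,0.018,0,0,0,0.6],[0,0,0,0,0,0,0.6]]]'; python3 -c "
from h import *
f=snap('top','t4')
h=cv2.cvtColor(f['frame'],cv2.COLOR_RGB2HSV);print(h[250,268],h[265,263])
plan(.4612,.0211,.178,73.8)"
```

```text
time: 8.3
ee_pos: [0.4562, 0.0268, 0.3946]
tcp_rot: [[-0.963, 0.268, -0.01], [0.268, 0.963, 0.001], [0.009, -0.002, -1.0]]
wrist_force: [-0.4, 0.2, 0.4]
finger_gap: 0.596
grasp_force: 0.0
[ 99  57 169] [ 98  57 156]
t8.3 pos [0.4582 0.0239 0.396 ] F [-0.5  0.5 -0.2] gap 0.601 grip 0 q [ 0.66  0.08 -0.82  2.01  0.07  1.08  1.1 ]
turn [-0.13 -0.31  0.47] shift [-0.0037 -0.0018  0.218 ]
```

```bash
python3 -m pendant '[[[-0.0035,-0.0025,0.04,0,0,0.5,0.6],[0,0,0.04,0,0,0,0.6],[0,0,0.04,0,0,0,0.6],[0,0,0.04,0,0,0,0.6],[0,0,0.03,0,0,0,0.6],[0,0,0.015,0,0,0,0.6],[0,0,0.013,0,0,0,0.6],[0,0,0,0,0,0,0.6]]]' && python3 -m pendant '[[[0,0,0,0,0,0,0],[0,0,0,0,0,0,0],[0,0,0,0,0,0,0],[0,0,0,0,0,0,0],[0,0,0,0,0,0,0],[0,0,-0.03,0,0,0,0],[0,0,-0.04,0,0,0,0],[0,0,-0.04,0,0,0,0],[0,0,0,0,0,0,0]]]' 60; python3 -c "
from h import *
f=snap('scene','s5');crop(f,200,100,360,230,5,'s5c')
u=np.array([.9925,-.1231]);v=np.array([.1231,.9925]);c=np.array([.5035,-.2990])
g=c-.03*u+.05*v;print(g);plan(*g,.30,-7.1)"
```

```text
time: 9.15
ee_pos: [0.463, 0.0169, 0.179]
tcp_rot: [[-0.958, 0.287, -0.004], [0.287, 0.958, 0.0], [0.004, -0.001, -1.0]]
wrist_force: [-0.3, 0.6, -0.5]
finger_gap: 0.601
grasp_force: 0.0
time: 10.05
ee_pos: [0.4661, 0.0185, 0.2957]
tcp_rot: [[-0.958, 0.286, 0.011], [0.286, 0.958, -0.001], [-0.011, 0.002, -1.0]]
wrist_force: [2.0, 0.6, -1.0]
finger_gap: 0.287
grasp_force: 60.4
[ 0.47988  -0.245682]
t10.1 pos [0.4648 0.018  0.2933] F [ 0.3 -0.4 -1.7] gap 0.289 grip 60 q [ 0.61  0.27 -0.8   2.1   0.26  0.86  0.94]
turn [ 0.27  0.29 80.47] shift [-0.2598  0.0475 -0.0067]
```

View pics/s5c.png

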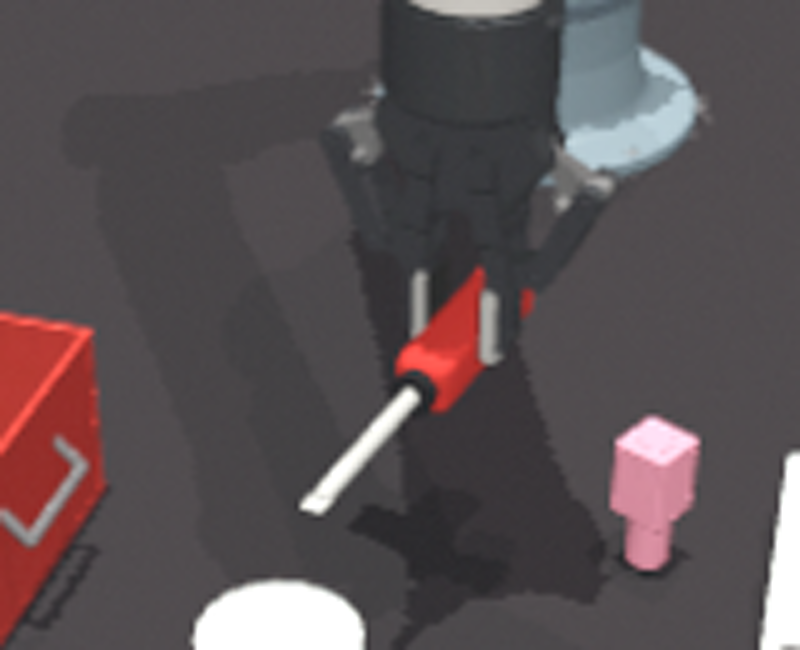

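Screwdriver is firmly held by the handle (crop ~(450,330)) and level. Carry it to the box.

```bash
python3 -m pendant '[[[0,0,-0.03,0,0,8.05,0],[0,0,-0.03,0,0,8.05,0],[0,0,0,0,0,8.05,0],[0,0,0,0,0,8.05,0],[0,0,0,0,0,8.05,0],[0,0,0,0,0,8.05,0],[0,0,0,0,0,8.05,0],[0,0,0,0,0,8.05,0],[0,0,0,0,0,8.05,0],[0,0,0,0,0,8.05,0]]]'>/dev/null && python3 -m pendant '[[[-0.037,0.007,0,0,0,0,0],[-0.037,0.007,0,0,0,0,0],[-0.037,0.007,0,0,0,0,0],[-0.037,0.007,0,0,0,0,0],[-0.037,0.007,0,0,0,0,0],[-0.037,0.007,0,0,0,0,0],[-0.037,0.006,0,0,0,0,0],[0,0,0,0,0,0,0],[0,0,0,0,0,0,0]]]'; python3 -c "
from h import *
plan(.480,-.2457,.21,-7.1)
f=snap('top','t6');crop(f,230,120,530,330,2.6,'t6c')"
```

```text
time: 12.0
ee_pos: [0.4779, -0.2462, 0.3484]
tcp_rot: [[0.127, 0.992, -0.004], [0.992, -0.127, 0.002], [0.002, -0.005, -1.0]]
wrist_force: [-1.4, -0.2, -2.0]
finger_gap: 0.285
grasp_force: 60.4
t12.0 pos [ 0.4779 -0.2462  0.3484] F [-1.4 -0.2 -2. ] gap 0.285 grip 60 q [ 0.81  0.27 -0.47  1.9   0.14  1.01  0.15]
turn [-0.26 -0.1  -0.2 ] shift [0.0007 0.002  0.1384]
```

View pics/t6c.png

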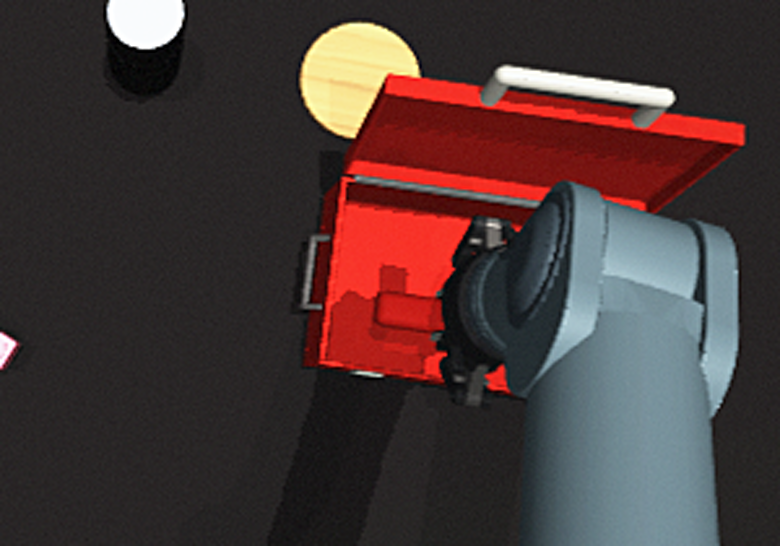

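```bash
python3 -m pendant '[[[0,0.012,0.03,0,0,0,0],[0,0,0.03,0,0,0,0],[0,0,0.03,0,0,0,0],[0,0,0.03,0,0,0,0],[0,0,0.018,0,0,0,0],[0,0,0,0,0,0,0],[0,0,0,0,0,0,0.45],[0,0,0,0,0,0,0.45],[0,0,0,0,0,0,0.45],[0,0,0,0,0,0,0.45]]]' && python3 -m pendant '[[[0,0,-0.04,0,0,0,0.45],[0,0,-0.05,0,0,0,0.45],[0,0,-0.05,0,0,0,0.45],[0,0,-0.04,0,0,0,0.45]]]'>/dev/null; python3 -c "
from h import *
plan(.529,.285,.32,-15)"
```

```text
time: 13.05
ee_pos: [0.4919, -0.2467, 0.2143]
tcp_rot: [[0.124, 0.992, 0.003], [0.992, -0.124, -0.001], [-0.001, 0.003, -1.0]]
wrist_force: [0.3, -0.7, 1.3]
finger_gap: 0.452
grasp_force: 0.0
t13.4 pos [ 0.4915 -0.2464  0.3968] F [ 0.5 -0.5 -0.3] gap 0.452 grip 0 q [ 0.82  0.24 -0.49  1.83  0.13  1.1   0.16]
turn [0.23 0.08 7.9 ] shift [ 0.523  -0.1014  0.0768]
```

```bash
python3 -m pendant '[[[0,0,0,0,0,7.9,0.6],[0.047,-0.0092,0,0,0,0,0.6],[0.047,-0.0092,0,0,0,0,0.6],[0.047,-0.0092,0,0,0,0,0.6],[0.047,-0.0092,0,0,0,0,0.6],[0.047,-0.0092,0,0,0,0,0.6],[0.047,-0.0092,0,0,0,0,0.6],[0.047,-0.0092,0,0,0,0,0.6],[0.047,-0.0092,0,0,0,0,0.6],[0.047,-0.0092,0,0,0,0,0.6]]]'>/dev/null && python3 -m pendant '[[[0.047,-0.0092,0.02,0,0,0,0.6],[0.047,-0.0092,0.02,0,0,0,0.6],[0,0,0.03,0,0,0,0.6],[0,0,0,0,0,0,0.6],[0,0,0,0,0,0,0.6]]]'; python3 -c "
from h import *
plan(.529,.285,.217,-15)"
```

```text
time: 14.95
ee_pos: [0.5273, 0.2744, 0.3242]
tcp_rot: [[0.26, 0.966, -0.001], [0.966, -0.26, -0.002], [-0.002, -0.0, -1.0]]
wrist_force: [0.3, -0.5, 0.3]
finger_gap: 0.6
grasp_force: 0.0
t14.9 pos [0.5273 0.2744 0.3242] F [ 0.3 -0.5  0.3] gap 0.600 grip 0 q [ 0.03  0.46 -0.72  1.78  0.35  1.03 -1.08]
turn [-0.03  0.11 -0.08] shift [ 0.0107 -0.0011  0.1072]
```

```bash
python3 -m pendant '[[[0.0107,-0.0011,0.03,0,0,0,0.6],[0,0,0.03,0,0,0,0.6],[0,0,0.02,0,0,0,0.6],[0,0,0.015,0,0,0,0.6],[0,0,0.012,0,0,0,0.6],[0,0,0,0,0,0,0.6],[0,0,0,0,0,0,0.6]]]' && python3 -m pendant '[[[0,0,0,0,0,0,0],[0,0,0,0,0,0,0],[0,0,0,0,0,0,0],[0,0,0,0,0,0,0],[0,0,0,0,0,0,0],[0,0,0,0,0,0,0]]]' 100; python3 -c "
from h import *
plan(.529,.285,.217,-15)
f=snap('scene','s7');crop(f,340,140,480,260,5,'s7c')"
```

```text
time: 15.65
ee_pos: [0.5294, 0.2862, 0.2183]
tcp_rot: [[0.26, 0.966, 0.001], [0.966, -0.26, 0.001], [0.001, 0.001, -1.0]]
wrist_force: [-0.3, 0.0, 0.1]
finger_gap: 0.6
grasp_force: 0.0
time: 16.25
ee_pos: [0.5291, 0.2869, 0.2192]
tcp_rot: [[0.259, 0.966, 0.002], [0.966, -0.259, 0.001], [0.001, 0.001, -1.0]]
wrist_force: [-1.4, -0.5, 6.2]
finger_gap: 0.312
grasp_force: 97.6
t16.2 pos [0.5291 0.2869 0.2192] F [-1.4 -0.5  6.2] gap 0.312 grip 98 q [-0.06  0.61 -0.64  1.82  0.47  0.87 -1.18]
turn [ 0.08 -0.06 -0.  ] shift [-0.0019  0.0004  0.0022]
```

View pics/s7c.png

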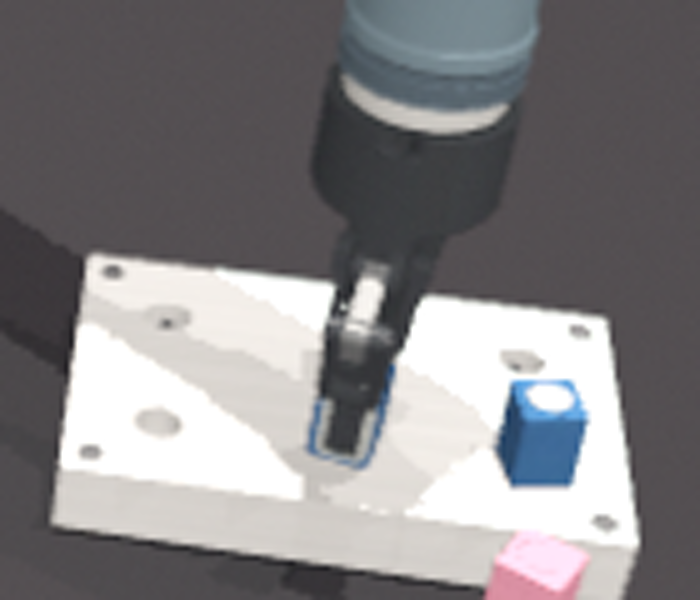

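Pin is gripped squarely by the flats. Start a cautious twist with slight lift.

```bash
python3 -m pendant '[[[0,0,-0.0008,0,0,8.5,0],[0,0,-0.0008,0,0,8.5,0],[0,0,-0.0008,0,0,8.5,0],[0,0,-0.0008,0,0,8.5,0]]]' && python3 -m pendant '[[[0,0,-0.0004,0,0,-8.5,0],[0,0,-0.0004,0,0,-8.5,0],[0,0,-0.0004,0,0,-8.5,0],[0,0,-0.0004,0,0,-8.5,0]]]' && python3 -m pendant '[[[0,0,-0.0004,0,0,-8.5,0],[0,0,-0.0004,0,0,-8.5,0],[0,0,-0.0004,0,0,-8.5,0],[0,0,-0.0004,0,0,-8.5,0]]]' ; python3 -c "
from h import *
st()"
```

```text
time: 16.7
ee_pos: [0.5293, 0.2862, 0.2196]
tcp_rot: [[0.757, 0.654, 0.003], [0.654, -0.757, 0.002], [0.004, 0.001, -1.0]]
wrist_force: [5.1, 1.9, -12.8]
finger_gap: 0.313
grasp_force: 98.0
time: 17.1
ee_pos: [0.5291, 0.2861, 0.2204]
tcp_rot: [[0.255, 0.967, 0.001], [0.967, -0.255, 0.003], [0.003, 0.0, -1.0]]
wrist_force: [3.6, 3.2, -13.6]
finger_gap: 0.315
grasp_force: 101.8
time: 17.5
ee_pos: [0.5288, 0.2859, 0.2213]
tcp_rot: [[-0.329, 0.944, -0.0], [0.944, 0.329, 0.003], [0.003, 0.001, -1.0]]
wrist_force: [4.8, 3.3, -15.5]
finger_gap: 0.315
grasp_force: 101.5
t17.5 pos [0.5288 0.2859 0.2213] F [  4.8   3.3 -15.5] gap 0.315 grip 102 q [ 0.04  0.65 -0.77  1.81  0.56  0.91 -0.65]
```

```bash
python3 -m pendant '[[[0,0,-0.0003,0,0,8.5,0],[0,0,-0.0003,0,0,8.5,0],[0,0,-0.0003,0,0,8.5,0],[0,0,-0.0003,0,0,8.5,0],[0,0,-0.0003,0,0,8.5,0],[0,0,-0.0003,0,0,8.5,0],[0,0,-0.0003,0,0,8.5,0],[0,0,-0.0003,0,0,8.5,0]]]' && python3 -m pendant '[[[0,0,-0.0003,0,0,-8.5,0],[0,0,-0.0003,0,0,-8.5,0],[0,0,-0.0003,0,0,-8.5,0],[0,0,-0.0003,0,0,-8.5,0],[0,0,-0.0003,0,0,-8.5,0],[0,0,-0.0003,0,0,-8.5,0],[0,0,-0.0003,0,0,-8.5,0],[0,0,-0.0003,0,0,-8.5,0]]]' ; python3 -c "
from h import *
st()
f=snap('scene','s8');crop(f,340,140,480,260,5,'s8c')"
```

```text
time: 18.3
ee_pos: [0.5293, 0.2859, 0.2234]
tcp_rot: [[0.757, 0.654, 0.003], [0.654, -0.757, 0.003], [0.004, -0.0, -1.0]]
wrist_force: [7.5, 4.1, -18.2]
finger_gap: 0.309
grasp_force: 98.7
time: 19.1
ee_pos: [0.5288, 0.2858, 0.2258]
tcp_rot: [[-0.329, 0.944, -0.001], [0.944, 0.329, 0.003], [0.003, 0.0, -1.0]]
wrist_force: [5.1, 4.6, -17.6]
finger_gap: 0.308
grasp_force: 101.9
t19.1 pos [0.5288 0.2858 0.2258] F [  5.1   4.6 -17.6] gap 0.308 grip 102 q [ 0.04  0.65 -0.77  1.81  0.55  0.91 -0.64]
```

View pics/s8c.png

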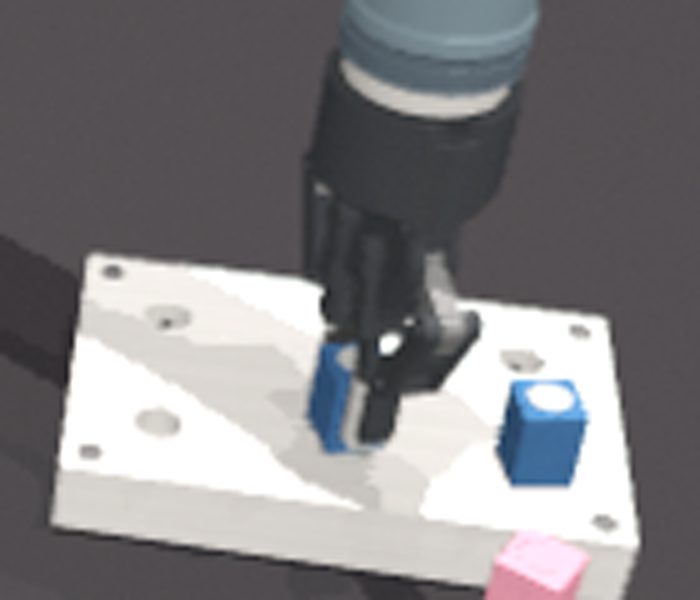

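Pin turns with the gripper and rises; the plate stays flat. Continue, with steady pull.

```bash
python3 -m pendant '[[[0,0,-0.00028,0,0,8.5,0],[0,0,-0.00028,0,0,8.5,0],[0,0,-0.00028,0,0,8.5,0],[0,0,-0.00028,0,0,8.5,0],[0,0,-0.00028,0,0,8.5,0],[0,0,-0.00028,0,0,8.5,0],[0,0,-0.00028,0,0,8.5,0],[0,0,-0.00028,0,0,8.5,0]]]' && python3 -m pendant '[[[0,0,-0.00028,0,0,-8.5,0],[0,0,-0.00028,0,0,-8.5,0],[0,0,-0.00028,0,0,-8.5,0],[0,0,-0.00028,0,0,-8.5,0],[0,0,-0.00028,0,0,-8.5,0],[0,0,-0.00028,0,0,-8.5,0],[0,0,-0.00028,0,0,-8.5,0],[0,0,-0.00028,0,0,-8.5,0]]]' &&  python3 -m pendant '[[[0,0,-0.00028,0,0,8.5,0],[0,0,-0.00028,0,0,8.5,0],[0,0,-0.00028,0,0,8.5,0],[0,0,-0.00028,0,0,8.5,0],[0,0,-0.00028,0,0,8.5,0],[0,0,-0.00028,0,0,8.5,0],[0,0,-0.00028,0,0,8.5,0],[0,0,-0.00028,0,0,8.5,0]]]' | grep -v rot
```

```text
time: 19.95
ee_pos: [0.5292, 0.2859, 0.2279]
tcp_rot: [[0.757, 0.654, 0.002], [0.654, -0.757, 0.002], [0.003, -0.0, -1.0]]
wrist_force: [7.1, 3.2, -18.1]
finger_gap: 0.312
grasp_force: 99.2
time: 20.75
ee_pos: [0.5287, 0.2857, 0.2302]
tcp_rot: [[-0.329, 0.944, -0.001], [0.944, 0.329, 0.003], [0.003, 0.0, -1.0]]
wrist_force: [3.9, 4.3, -16.8]
finger_gap: 0.313
grasp_force: 101.2
time: 21.55
ee_pos: [0.5292, 0.2859, 0.2326]
wrist_force: [6.6, 4.0, -18.1]
finger_gap: 0.31
grasp_force: 99.8
```

```bash
python3 -m pendant '[[[0,0,-0.00028,0,0,-8.5,0],[0,0,-0.00028,0,0,-8.5,0],[0,0,-0.00028,0,0,-8.5,0],[0,0,-0.00028,0,0,-8.5,0],[0,0,-0.00028,0,0,-8.5,0],[0,0,-0.00028,0,0,-8.5,0],[0,0,-0.00028,0,0,-8.5,0],[0,0,-0.00028,0,0,-8.5,0]]]' | grep -v rot &&  python3 -m pendant '[[[0,0,-0.00028,0,0,8.5,0],[0,0,-0.00028,0,0,8.5,0],[0,0,-0.00028,0,0,8.5,0],[0,0,-0.00028,0,0,8.5,0],[0,0,-0.00028,0,0,8.5,0],[0,0,-0.00028,0,0,8.5,0],[0,0,-0.00028,0,0,8.5,0],[0,0,-0.00028,0,0,8.5,0]]]' | grep -v rot; python3 -m pendant '[[[0,0,-0.00028,0,0,-8.5,0],[0,0,-0.00028,0,0,-8.5,0],[0,0,-0.00028,0,0,-8.5,0],[0,0,-0.00028,0,0,-8.5,0],[0,0,-0.00028,0,0,-8.5,0],[0,0,-0.00028,0,0,-8.5,0],[0,0,-0.00028,0,0,-8.5,0],[0,0,-0.00028,0,0,-8.5,0]]]' | grep -v rot;python3 -m pendant '[[[0,0,-0.00028,0,0,8.5,0],[0,0,-0.00028,0,0,8.5,0],[0,0,-0.00028,0,0,8.5,0],[0,0,-0.00028,0,0,8.5,0],[0,0,-0.00028,0,0,8.5,0],[0,0,-0.00028,0,0,8.5,0],[0,0,-0.00028,0,0,8.5,0],[0,0,-0.00028,0,0,8.5,0]]]' | grep -v rot
```

```text
time: 22.35
ee_pos: [0.5287, 0.2862, 0.2356]
wrist_force: [3.1, 3.5, -12.3]
finger_gap: 0.311
grasp_force: 101.5
time: 23.15
ee_pos: [0.5295, 0.2863, 0.2397]
wrist_force: [2.0, 0.9, -2.7]
finger_gap: 0.314
grasp_force: 102.0
time: 23.95
ee_pos: [0.5287, 0.2863, 0.2421]
wrist_force: [0.0, -0.3, -1.7]
finger_gap: 0.312
grasp_force: 102.6
time: 24.75
ee_pos: [0.5294, 0.2863, 0.2446]
wrist_force: [1.3, -0.2, -2.7]
finger_gap: 0.313
grasp_force: 102.1
```

Loose now. Lift out and carry.

```bash
python3 -m pendant '[[[0,0,-0.005,0,0,0,0],[0,0,-0.007,0,0,0,0],[0,0,-0.015,0,0,0,0],[0,0,-0.03,0,0,0,0],[0,0,-0.03,0,0,0,0],[0,0,-0.03,0,0,0,0],[0,0,0,0,0,0,0]]]' | grep -v rot; python3 -c "
from h import *
u=np.array([.9925,-.1231]);v=np.array([.1231,.9925]);c=np.array([.5035,-.2990])
g=c+.03*u-.06*v;print(g);plan(*g,.36,-97.1)
f=snap('scene','s9');crop(f,300,60,500,230,4,'s9c')"
```

```text
time: 25.45
ee_pos: [0.5299, 0.288, 0.3679]
wrist_force: [1.1, 0.7, -2.1]
finger_gap: 0.311
grasp_force: 102.4
[ 0.525889 -0.362243]
t25.4 pos [0.5299 0.288  0.3679] F [ 1.1  0.7 -2.1] gap 0.311 grip 102 q [-0.08  0.39 -0.6   1.73  0.25  1.08 -1.61]
turn [-0.13 -0.64 48.2 ] shift [0.0763 0.6457 0.0079]
```

View pics/s9c.png

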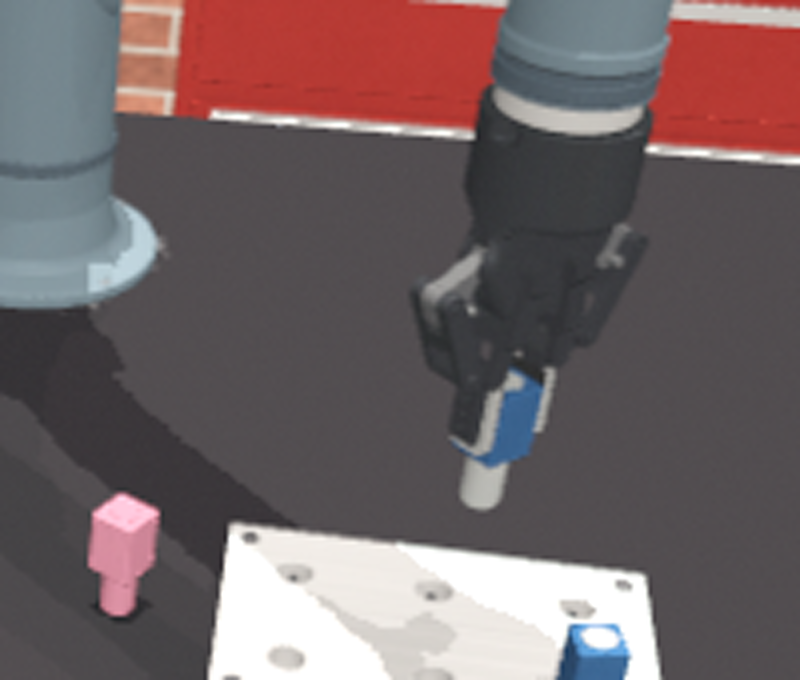

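Pin hangs straight in the gripper and the plate is flat and undisturbed.

```bash
python3 -m pendant '[[[0,0,0,0,0,8.03,0],[0,0,0,0,0,8.03,0],[0,0,0,0,0,8.03,0],[0,0,0,0,0,8.03,0],[0,0,0,0,0,8.03,0],[0,0,0,0,0,8.03,0],[0.01,0.045,0,0,0,0,0],[0.01,0.045,0,0,0,0,0],[0.01,0.045,0,0,0,0,0],[0.01,0.045,0,0,0,0,0]]]' >/dev/null; python3 -m pendant '[[[0.005,0.045,0,0,0,0,0],[0.005,0.045,0,0,0,0,0],[0.005,0.045,0,0,0,0,0],[0.005,0.045,0,0,0,0,0],[0.005,0.045,0,0,0,0,0],[0.005,0.045,0,0,0,0,0],[0.005,0.045,0,0,0,0,0],[0.002,0.045,0,0,0,0,0],[0,0.045,0,0,0,0,0],[0,0.045,0,0,0,0,0]]]' >/dev/null; python3 -m pendant '[[[0,0.01,0,0,0,0,0],[0,0,0,0,0,0,0],[0,0,0,0,0,0,0]]]'; python3 -c "
from h import *
u=np.array([.9925,-.1231]);v=np.array([.1231,.9925]);c=np.array([.5035,-.2990])
g=c+.03*u-.06*v;plan(*g,.22,-97.1)"
```

```text
time: 27.8
ee_pos: [0.5252, -0.3567, 0.3599]
tcp_rot: [[0.992, -0.123, -0.002], [-0.123, -0.992, 0.003], [-0.002, -0.003, -1.0]]
wrist_force: [0.0, 0.6, -1.4]
finger_gap: 0.312
grasp_force: 102.4
t27.8 pos [ 0.5252 -0.3567  0.3599] F [ 0.   0.6 -1.4] gap 0.312 grip 102 q [ 0.63  0.4  -0.13  1.67  0.05  1.08 -1.21]
turn [-0.17  0.12  0.01] shift [0.0013 0.0054 0.1399]
```

```bash
python3 -m pendant '[[[0.001,0.0054,0.03,0,0,0,0],[0,0,0.03,0,0,0,0],[0,0,0.03,0,0,0,0],[0,0,0.025,0,0,0,0],[0,0,0.015,0,0,0,0],[0,0,0.008,0,0,0,0],[0,0,0,0,0,0,0],[0,0,0,0,0,0,0.5],[0,0,0,0,0,0,0.5],[0,0,0,0,0,0,0.5]]]'; python3 -m pendant '[[[0,0,-0.02,0,0,0,0.5],[0,0,-0.03,0,0,0,0.5],[0,0,-0.04,0,0,0,0.5],[0,0,-0.05,0,0,0,0.5],[0,0,0,0,0,0,0.5]]]' >/dev/null; python3 -c "
from h import *
plan(.533,.364,.33,8.5)"
```

```text
time: 28.8
ee_pos: [0.5262, -0.3645, 0.2251]
tcp_rot: [[0.992, -0.125, 0.003], [-0.125, -0.992, -0.002], [0.003, 0.001, -1.0]]
wrist_force: [0.3, 0.7, 0.2]
finger_gap: 0.498
grasp_force: 0.0
t29.3 pos [ 0.5283 -0.3657  0.3738] F [ 1.  -0.6  0.6] gap 0.499 grip 0 q [ 0.64  0.4  -0.13  1.65  0.06  1.08 -1.2 ]
turn [   1.24   -0.27 -105.71] shift [0.721  0.1125 0.0438]
```

```bash
python3 -m pendant '[[[-0.0054,-0.0453,0,0,0,0,0.6],[-0.0054,-0.0453,0,0,0,0,0.6],[-0.0054,-0.0453,0,0,0,0,0.6],[-0.0054,-0.0453,0,0,0,0,0.6],[-0.0054,-0.0453,0,0,0,0,0.6],[-0.0054,-0.0453,0,0,0,0,0.6],[-0.0054,-0.0453,0,0,0,0,0.6],[-0.0054,-0.0453,0,0,0,0,0.6],[-0.0054,-0.0453,0,0,0,0,0.6],[-0.0054,-0.0453,0,0,0,0,0.6]]]' >/dev/null; python3 -m pendant '[[[-0.0054,-0.0453,0,0,0,0,0.6],[-0.0054,-0.0453,0,0,0,0,0.6],[-0.0054,-0.0453,0,0,0,0,0.6],[-0.0054,-0.0453,0,0,0,0,0.6],[-0.0054,-0.0453,0,0,0,0,0.6],[-0.0054,-0.0453,0,0,0,0,0.6],[0,0,0,0,0,-8.13,0.6],[0,0,0,0,0,-8.13,0.6],[0,0,0,0,0,-8.13,0.6],[0,0,0,0,0,-8.13,0.6]]]' >/dev/null; python3 -m pendant '[[[0,0,0,0,0,-8.13,0.6],[0,0,0,0,0,-8.13,0.6],[0,0,0,0,0,-8.13,0.6],[0,0,0,0,0,-8.13,0.6],[0,0,0,0,0,-8.13,0.6],[0,0,0,0,0,-8.13,0.6],[0,0,0,0,0,-8.13,0.6],[0,0,0,0,0,-8.13,0.6],[0,0,0,0,0,-8.13,0.6],[0,0,0,0,0,0,0.6]]]' >/dev/null; python3 -c "
from h import *
f=snap('top','t10');crop(f,340,180,500,300,5,'t10c')
g=snap('scene','s10');crop(g,80,130,460,260,2.1,'s10c')
h=cv2.cvtColor(g['frame'],cv2.COLOR_RGB2HSV)
plan(.533,.364,.219,8.5)"
```

```text
t32.4 pos [0.5307 0.3658 0.3637] F [-0.5  0.3 -0.5] gap 0.598 grip 0 q [-0.05  0.55 -0.83  1.62  0.43  1.17 -0.83]
turn [ 0.05 -0.01 -0.2 ] shift [-0.0021  0.002   0.1447]
```

View pics/t10c.png

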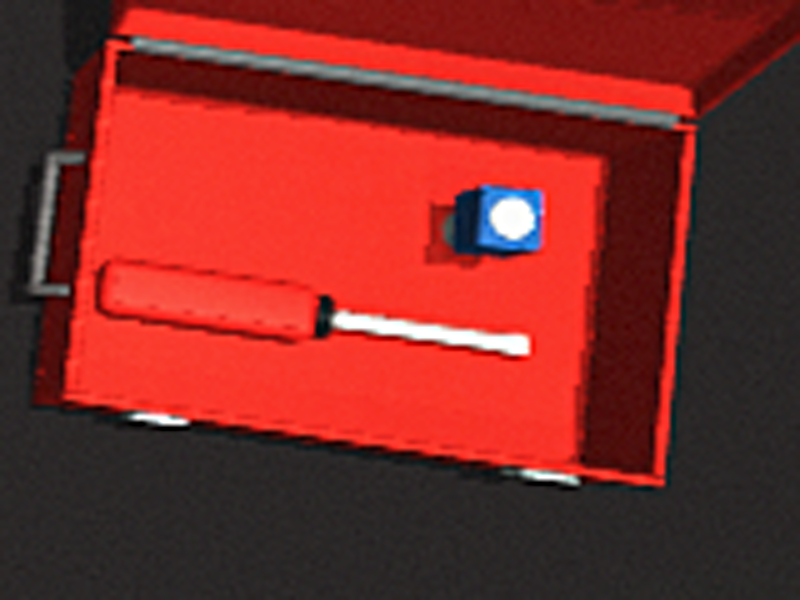

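Screwdriver (crop ~(310,310)) and the first pin (~(510,215), standing) are in the box. Now for the second pin.

```bash
python3 -m pendant '[[[-0.002,0.002,0.03,0,0,0,0.6],[0,0,0.03,0,0,0,0.6],[0,0,0.03,0,0,0,0.6],[0,0,0.025,0,0,0,0.6],[0,0,0.015,0,0,0,0.6],[0,0,0.012,0,0,0,0.6],[0,0,0,0,0,0,0.6],[0,0,0,0,0,0,0.6]]]' && python3 -m pendant '[[[0,0,0,0,0,0,0],[0,0,0,0,0,0,0],[0,0,0,0,0,0,0],[0,0,0,0,0,0,0],[0,0,0,0,0,0,0],[0,0,0,0,0,0,0]]]' 100; python3 -c "
from h import *
plan(.533,.364,.219,8.5);f=snap('scene','s11')
h=cv2.cvtColor(f['frame'],cv2.COLOR_RGB2HSV)
m=(h[...,0]>100)&(h[...,0]<125)&(h[...,1]>150)&(h[...,2]>60)
ys,xs=np.where(m[150:260,330:480]);print(len(xs),xs.mean()+330,ys.mean()+150,proj(f,[.533,.364,.058]))"
```

```text
time: 33.2
ee_pos: [0.533, 0.3649, 0.2222]
tcp_rot: [[-0.148, 0.989, 0.001], [0.989, 0.148, 0.001], [0.001, 0.001, -1.0]]
wrist_force: [-0.6, -0.3, -0.2]
finger_gap: 0.604
grasp_force: 0.0
time: 33.8
ee_pos: [0.5327, 0.3651, 0.2232]
tcp_rot: [[-0.148, 0.989, 0.001], [0.989, 0.148, 0.001], [0.001, 0.002, -1.0]]
wrist_force: [-1.7, -0.7, 6.4]
finger_gap: 0.313
grasp_force: 99.7
t33.8 pos [0.5327 0.3651 0.2232] F [-1.7 -0.7  6.4] gap 0.313 grip 100 q [-0.12  0.71 -0.73  1.7   0.56  0.96 -0.92]
turn [ 0.09 -0.03  0.03] shift [-0.0011  0.0002  0.0042]
20 442.65 226.05 [[447.15196626 227.54405154]]
```

```bash
python3 -m pendant '[[[0,0,-0.0007,0,0,8.5,0],[0,0,-0.0007,0,0,8.5,0],[0,0,-0.0007,0,0,8.5,0],[0,0,-0.0007,0,0,8.5,0]]]' | grep -v rot&& python3 -m pendant '[[[0,0,-0.0002,0,0,-8.5,0],[0,0,-0.0002,0,0,-8.5,0],[0,0,-0.0002,0,0,-8.5,0],[0,0,-0.0002,0,0,-8.5,0],[0,0,-0.0002,0,0,-8.5,0],[0,0,-0.0002,0,0,-8.5,0],[0,0,-0.0002,0,0,-8.5,0],[0,0,-0.0002,0,0,-8.5,0]]]'| grep -v rot && python3 -m pendant '[[[0,0,-0.0002,0,0,8.5,0],[0,0,-0.0002,0,0,8.5,0],[0,0,-0.0002,0,0,8.5,0],[0,0,-0.0002,0,0,8.5,0],[0,0,-0.0002,0,0,8.5,0],[0,0,-0.0002,0,0,8.5,0],[0,0,-0.0002,0,0,8.5,0],[0,0,-0.0002,0,0,8.5,0]]]'| grep -v rot
```

```text
time: 34.25
ee_pos: [0.5322, 0.3646, 0.2234]
wrist_force: [1.2, 2.1, -7.4]
finger_gap: 0.312
grasp_force: 98.5
time: 35.05
ee_pos: [0.5331, 0.3643, 0.2244]
wrist_force: [2.7, 3.1, -8.9]
finger_gap: 0.312
grasp_force: 99.9
time: 35.85
ee_pos: [0.5321, 0.3645, 0.2256]
wrist_force: [1.3, 2.7, -8.8]
finger_gap: 0.313
grasp_force: 100.2
```

```bash
python3 -m pendant '[[[0,0,-0.0005,0,0,-8.5,0],[0,0,-0.0005,0,0,-8.5,0],[0,0,-0.0005,0,0,-8.5,0],[0,0,-0.0004,0,0,-8.5,0],[0,0,-0.0004,0,0,-8.5,0],[0,0,-0.0003,0,0,-8.5,0],[0,0,-0.0003,0,0,-8.5,0],[0,0,-0.0003,0,0,-8.5,0]]]'| grep -v rot && python3 -m pendant '[[[0,0,-0.0003,0,0,8.5,0],[0,0,-0.0003,0,0,8.5,0],[0,0,-0.0003,0,0,8.5,0],[0,0,-0.0003,0,0,8.5,0],[0,0,-0.0003,0,0,8.5,0],[0,0,-0.0003,0,0,8.5,0],[0,0,-0.0003,0,0,8.5,0],[0,0,-0.0003,0,0,8.5,0]]]'| grep -v rot; python3 -m pendant '[[[0,0,-0.0003,0,0,-8.5,0],[0,0,-0.0003,0,0,-8.5,0],[0,0,-0.0003,0,0,-8.5,0],[0,0,-0.0003,0,0,-8.5,0],[0,0,-0.0003,0,0,-8.5,0],[0,0,-0.0003,0,0,-8.5,0],[0,0,-0.0003,0,0,-8.5,0],[0,0,-0.0003,0,0,-8.5,0]]]'| grep -v rot
```

```text
time: 36.65
ee_pos: [0.533, 0.3641, 0.2277]
wrist_force: [2.6, 5.1, -15.5]
finger_gap: 0.313
grasp_force: 99.8
time: 37.45
ee_pos: [0.5319, 0.3644, 0.2299]
wrist_force: [3.3, 3.6, -15.0]
finger_gap: 0.31
grasp_force: 100.1
time: 38.25
ee_pos: [0.5328, 0.3641, 0.2322]
wrist_force: [4.4, 5.0, -15.7]
finger_gap: 0.309
grasp_force: 100.2
```

Steady at about 15 N and 2.3 mm per swing; 9 mm so far.

```bash
python3 -m pendant '[[[0,0,-0.00028,0,0,8.5,0],[0,0,-0.00028,0,0,8.5,0],[0,0,-0.00028,0,0,8.5,0],[0,0,-0.00028,0,0,8.5,0],[0,0,-0.00028,0,0,8.5,0],[0,0,-0.00028,0,0,8.5,0],[0,0,-0.00028,0,0,8.5,0],[0,0,-0.00028,0,0,8.5,0]]]'| grep -v rot; python3 -m pendant '[[[0,0,-0.00028,0,0,-8.5,0],[0,0,-0.00028,0,0,-8.5,0],[0,0,-0.00028,0,0,-8.5,0],[0,0,-0.00028,0,0,-8.5,0],[0,0,-0.00028,0,0,-8.5,0],[0,0,-0.00028,0,0,-8.5,0],[0,0,-0.00028,0,0,-8.5,0],[0,0,-0.00028,0,0,-8.5,0]]]' | grep -v rot;  python3 -m pendant '[[[0,0,-0.00028,0,0,8.5,0],[0,0,-0.00028,0,0,8.5,0],[0,0,-0.00028,0,0,8.5,0],[0,0,-0.00028,0,0,8.5,0],[0,0,-0.00028,0,0,8.5,0],[0,0,-0.00028,0,0,8.5,0],[0,0,-0.00028,0,0,8.5,0],[0,0,-0.00028,0,0,8.5,0]]]' | grep -v rot; python3 -m pendant '[[[0,0,-0.00028,0,0,-8.5,0],[0,0,-0.00028,0,0,-8.5,0],[0,0,-0.00028,0,0,-8.5,0],[0,0,-0.00028,0,0,-8.5,0],[0,0,-0.00028,0,0,-8.5,0],[0,0,-0.00028,0,0,-8.5,0],[0,0,-0.00028,0,0,-8.5,0],[0,0,-0.00028,0,0,-8.5,0]]]' | grep -v rot
```

```text
time: 39.05
ee_pos: [0.5316, 0.3645, 0.2345]
wrist_force: [1.4, 3.8, -13.3]
finger_gap: 0.312
grasp_force: 101.1
time: 39.85
ee_pos: [0.5327, 0.3642, 0.237]
wrist_force: [3.5, 4.5, -13.6]
finger_gap: 0.311
grasp_force: 100.7
time: 40.65
ee_pos: [0.5316, 0.3643, 0.2397]
wrist_force: [0.9, 2.4, -9.8]
finger_gap: 0.311
grasp_force: 101.6
time: 41.45
ee_pos: [0.5328, 0.3645, 0.2442]
wrist_force: [0.0, 0.8, -2.2]
finger_gap: 0.311
grasp_force: 102.4
```

```bash
python3 -m pendant '[[[0,0,-0.0005,0,0,8.5,0],[0,0,-0.0005,0,0,8.5,0],[0,0,-0.0005,0,0,8.5,0],[0,0,-0.0005,0,0,8.5,0],[0,0,-0.001,0,0,0,0],[0,0,-0.001,0,0,0,0]]]' | grep force;  python3 -m pendant '[[[0,0,-0.005,0,0,0,0],[0,0,-0.007,0,0,0,0],[0,0,-0.015,0,0,0,0],[0,0,-0.03,0,0,0,0],[0,0,-0.03,0,0,0,0],[0,0,-0.03,0,0,0,0],[0,0,0,0,0,0,0]]]'; python3 -c "
from h import *
u=np.array([.9925,-.1231]);v=np.array([.1231,.9925]);c=np.array([.5035,-.2990])
g=c+.03*u+.06*v;plan(*g,.36,-97.1)
f=snap('scene','s12');h=cv2.cvtColor(f['frame'],cv2.COLOR_RGB2HSV)
m=(h[...,0]>100)&(h[...,0]<125)&(h[...,1]>150)&(h[...,2]>60)
ys,xs=np.where(m[60:260,330:480]);print(len(xs),xs.mean()+330,ys.mean()+60,proj(f,[.533,.364,.2]))"
```

```text
wrist_force: [-0.6, 0.6, -0.9]
grasp_force: 102.6
time: 42.75
ee_pos: [0.5336, 0.3664, 0.3724]
tcp_rot: [[-0.149, 0.989, 0.009], [0.989, 0.148, 0.007], [0.006, 0.01, -1.0]]
wrist_force: [0.4, 1.9, -1.3]
finger_gap: 0.307
grasp_force: 102.6
t42.8 pos [0.5336 0.3664 0.3724] F [ 0.4  1.9 -1.3] gap 0.307 grip 103 q [-0.04  0.55 -0.84  1.61  0.43  1.17 -0.83]
turn [  0.12  -0.77 105.64] shift [0.0823 0.604  0.0124]
49 461.0 168.73469387755102 [[463.11638287 171.72162706]]
```

```bash
python3 -m pendant '[[[0,0,0,0,0,8.13,0],[0,0,0,0,0,8.13,0],[0,0,0,0,0,8.13,0],[0,0,0,0,0,8.13,0],[0,0,0,0,0,8.13,0],[0,0,0,0,0,8.13,0],[0,0,0,0,0,8.13,0],[0,0,0,0,0,0,0]]]'; python3 -c "
from h import *
u=np.array([.9925,-.1231]);v=np.array([.1231,.9925]);c=np.array([.5035,-.2990])
g=c+.03*u+.06*v;print(g);plan(*g,.36,-48.4)"
```

```text
time: 43.6
ee_pos: [0.5321, 0.3639, 0.3639]
tcp_rot: [[0.747, 0.664, -0.002], [0.664, -0.747, -0.002], [-0.003, 0.0, -1.0]]
wrist_force: [0.2, -0.0, -0.7]
finger_gap: 0.308
grasp_force: 102.7
[ 0.540661 -0.243143]
t43.6 pos [0.5321 0.3639 0.3639] F [ 0.2 -0.  -0.7] gap 0.308 grip 103 q [-0.18  0.49 -0.64  1.62  0.32  1.14 -1.74]
turn [0.02 0.15 0.04] shift [-0.3967  0.4597  0.0039]
```

```bash
python3 -m pendant '[[[-0.0305,0.0354,0,0,0,0,0],[-0.0305,0.0354,0,0,0,0,0],[-0.0305,0.0354,0,0,0,0,0],[-0.0305,0.0354,0,0,0,0,0],[-0.0305,0.0354,0,0,0,0,0],[-0.0305,0.0354,0,0,0,0,0],[-0.0305,0.0354,0,0,0,0,0],[-0.0305,0.0354,0,0,0,0,0],[-0.0305,0.0354,0,0,0,0,0],[-0.0305,0.0354,0,0,0,0,0]]]' >/dev/null; python3 -m pendant '[[[-0.0305,0.0354,0,0,0,0,0],[-0.0305,0.0354,0,0,0,0,0],[-0.0305,0.0354,0,0,0,0,0],[0,0,0,0,0,8.1,0],[0,0,0,0,0,8.1,0],[0,0,0,0,0,8.1,0],[0,0,0,0,0,8.1,0],[0,0,0,0,0,8.1,0],[0,0,0,0,0,8.1,0],[0,0,0,0,0,0,0]]]'; python3 -c "
from h import *
plan(.5407,-.2431,.226,-97.1)"
```

```text
time: 45.6
ee_pos: [0.5413, -0.2427, 0.3643]
tcp_rot: [[0.993, -0.118, -0.002], [-0.118, -0.993, 0.001], [-0.002, -0.0, -1.0]]
wrist_force: [0.4, -0.2, -1.4]
finger_gap: 0.31
grasp_force: 102.7
t45.6 pos [ 0.5413 -0.2427  0.3643] F [ 0.4 -0.2 -1.4] gap 0.310 grip 103 q [ 0.59  0.33 -0.28  1.76  0.1   1.06 -1.42]
turn [-0.02  0.11  0.3 ] shift [-0.0005  0.0005  0.1383]
```

```bash
python3 -m pendant '[[[0,0,0.03,0,0,0,0],[0,0,0.03,0,0,0,0],[0,0,0.03,0,0,0,0],[0,0,0.025,0,0,0,0],[0,0,0.015,0,0,0,0],[0,0,0.009,0,0,0,0],[0,0,0,0,0,0,0],[0,0,0,0,0,0,0.5],[0,0,0,0,0,0,0.5],[0,0,0,0,0,0,0.5]]]'; python3 -m pendant '[[[0,0,-0.02,0,0,0,0.5],[0,0,-0.03,0,0,0,0.5],[0,0,-0.04,0,0,0,0.5],[0,0,-0.05,0,0,0,0.5],[-0.05,0,-0.05,0,0,0,0.5],[-0.05,0,-0.05,0,0,0,0.5],[-0.03,0,0,0,0,0,0.4],[0,0,0,0,0,0,0.4]]]' >/dev/null; python3 -c "
from h import *
plan(.632,-.3207,.52,-7.1)"
```

```text
time: 46.6
ee_pos: [0.5425, -0.2433, 0.2279]
tcp_rot: [[0.993, -0.122, 0.003], [-0.122, -0.993, -0.001], [0.003, 0.001, -1.0]]
wrist_force: [0.3, 0.5, -0.1]
finger_gap: 0.499
grasp_force: 0.0
t47.4 pos [ 0.4385 -0.231   0.4391] F [ 0.9  0.2 -0.6] gap 0.402 grip 0 q [ 0.67  0.07 -0.28  1.91  0.02  1.16 -1.31]
turn [ 2.000e-01  8.000e-02 -9.005e+01] shift [-0.0651  0.2031 -0.0809]
```

```bash
python3 -m pendant '[[[0,0,-0.02,0,0,-8.19,0.4],[0,0,-0.02,0,0,-8.19,0.4],[0,0,-0.02,0,0,-8.19,0.4],[0,0,-0.02,0,0,-8.19,0.4],[0,0,0,0,0,-8.19,0.4],[0,0,0,0,0,-8.19,0.4],[0,0,0,0,0,-8.19,0.4],[0,0,0,0,0,-8.19,0.4],[0,0,0,0,0,-8.19,0.4],[0,0,0,0,0,-8.19,0.4]]]' >/dev/null; python3 -m pendant '[[[0,0,0,0,0,-8.19,0.4],[0.045,0,0,0,0,0,0.4],[0.045,0,0,0,0,0,0.4],[0.045,0,0,0,0,0,0.4],[0.045,0,0,0,0,0,0.4],[0,0,0,0,0,0,0.4]]]'; python3 -c "
from h import *
f=snap('top','t13');crop(f,90,160,250,280,2.4,'a');crop(f,340,160,500,280,2.4,'b')
a=np.vstack([cv2.resize(cv2.imread('pics/%s.png'%k),(384*2,288)) if 0 else cv2.imread('pics/%s.png'%k) for k in 'ab']);cv2.imwrite('pics/t13c.png',a);print(a.shape)
d=f['depth'];K=f['intrinsics'];vv,uu=np.mgrid[:420,:560];R=cv2.Rodrigues(f['rvec'].astype(float))[0]
W=(np.stack([(uu-K[0,2])/K[0,0]*d,(vv-K[1,2])/K[1,1]*d,d],-1)-np.ravel(f['tvec']))@R
h=cv2.cvtColor(f['frame'],cv2.COLOR_RGB2HSV)
m=(h[...,0]>100)&(h[...,0]<125)&(h[...,1]>150)&(h[...,2]>60)&(uu>330)
for i in range(1,(n:=cv2.connectedComponents(m.astype(np.uint8)))[0]):
    q=W[n[1]==i]
    if len(q)>20: print(len(q),np.median(q,0).round(3),q[:,2].max().round(3))
plan(.632,-.3207,.52,-7.1)"
```

```text
time: 49.0
ee_pos: [0.4641, -0.0435, 0.5178]
tcp_rot: [[0.106, 0.994, 0.002], [0.994, -0.106, 0.003], [0.003, 0.002, -1.0]]
wrist_force: [-0.1, 0.5, 0.9]
finger_gap: 0.4
grasp_force: 0.0
(576, 384, 3)
80 [ 0.542 -0.236  0.074] 0.079
84 [ 0.523 -0.356  0.075] 1.086
t49.0 pos [ 0.4639 -0.0474  0.5176] F [ 0.4 -0.8  0.5] gap 0.405 grip 0 q [ 0.53 -0.04 -0.5   1.85 -0.02  1.32 -0.07]
turn [ 0.1  -0.02  0.74] shift [-0.2504  0.2006 -0.0024]
```

View pics/t13c.png

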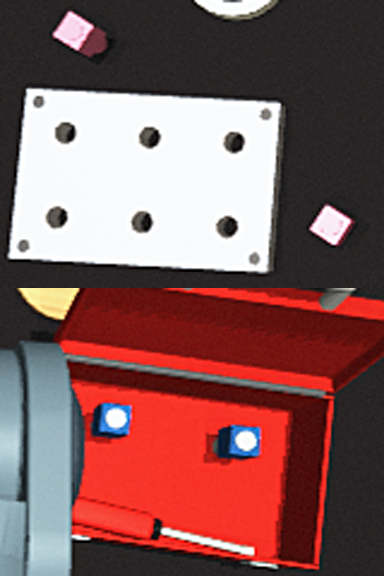

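Top half: all six plate holes are empty and the plate is flat. Bottom half: both blue pins stand in the box at (115,420) and (242,440), and the screwdriver has been knocked towards the front wall. I'll check that it's inside.

```bash
python3 -c "
from h import *
f=load('t13.npz');u=np.array([.9925,-.1231]);v=np.array([.1231,.9925]);c=np.array([.5035,-.2990])
for n,(x,y),z in [('junc',(155,525),.017),('tip',(250,550),.017),('handle',(110,516),.03)]:
    px=(90+250+x/2.4,160+(y-288)/2.4); p=px2w(f,*px,z); q=px2w(f,*px); print(n,np.dot(p[:2]-c,u).round(3),np.dot(p[:2]-c,v).round(3),'depth',np.dot(q[:2]-c,u).round(3),np.dot(q[:2]-c,v).round(3),q[2].round(3))
s=snap('scene','s13');h=cv2.cvtColor(s['frame'],cv2.COLOR_RGB2HSV)
print(proj(s,[.632,-.315,.281]),s['frame'][120:136,105])
"
```

```text
junc -0.056 -0.001 depth -0.056 0.001 0.026
tip -0.066 -0.094 depth -0.067 -0.093 0.022
handle -0.054 0.046 depth -0.054 0.046 0.031
[[103.34744943 127.7875988 ]] [[ 79  74  77]
 [ 79  75  78]
 [ 93  89  90]
 [187 186 181]
 [255 255 255]
 [255 255 255]
 [255 255 250]
 [240 239 234]
 [218 217 212]
 [183 183 178]
 [161 161 156]
 [ 98  96  96]
 [ 80  75  78]
 [ 81  75  78]
 [ 79  74  77]
 [ 78  74  77]]
```

Screwdriver lies inside (origin x −0.056, y 0, on the floor). Now to close the lid: back over the bar.

```bash
python3 -m pendant '[[[0,0,0,0,0,0.7,0.45],[-0.031,0.025,0,0,0,0,0.45],[-0.031,0.025,0,0,0,0,0.45],[-0.031,0.025,0,0,0,0,0.45],[-0.031,0.025,0,0,0,0,0.45],[-0.031,0.025,0,0,0,0,0.45],[-0.031,0.025,0,0,0,0,0.45],[-0.031,0.025,0,0,0,0,0.45],[-0.031,0.025,0,0,0,0,0.45],[0,0,0,0,0,0,0.45]]]'>/dev/null; python3 -c "
from h import *
plan(.633,-.3207,.436,-7.1)"
```

```text
t50.1 pos [ 0.6278 -0.3338  0.513 ] F [ 0.  -0.8 -1.1] gap 0.454 grip 0 q [ 0.65  0.46 -0.32  1.28  0.15  1.43  0.19]
turn [-0.21  0.2  -1.22] shift [0.0137 0.0035 0.077 ]
```

```bash
python3 -m pendant '[[[0,0,0,0,0,-1.2,0.45],[0.0137,0.0035,0.02,0,0,0,0.45],[0,0,0.02,0,0,0,0.45],[0,0,0.02,0,0,0,0.45],[0,0,0.016,0,0,0,0.45],[0,0,0,0,0,0,0.45]]]' && python3 -m pendant '[[[0,0,0,0,0,0,0],[0,0,0,0,0,0,0],[0,0,0,0,0,0,0],[0,0,0,0,0,0,0],[0,0,0,0,0,0,0]]]' 25; python3 -c "
from h import *
plan(.633,-.3207,.436,-7.1)
p=.05+np.linspace(1.78,0.0,19);x=-.194*np.cos(p);z=.194*np.sin(p)
print(np.c_[np.diff(x),-np.diff(z)].round(4).tolist())"
```

```text
time: 50.7
ee_pos: [0.6325, -0.3104, 0.4378]
tcp_rot: [[0.111, 0.994, -0.005], [0.994, -0.111, 0.002], [0.002, -0.006, -1.0]]
wrist_force: [-0.4, 0.7, -0.5]
finger_gap: 0.453
grasp_force: 0.0
time: 51.2
ee_pos: [0.6331, -0.3111, 0.4424]
tcp_rot: [[0.112, 0.994, -0.001], [0.994, -0.112, -0.0], [-0.0, -0.001, -1.0]]
wrist_force: [-5.3, 1.6, 3.9]
finger_gap: 0.151
grasp_force: 25.0
t51.2 pos [ 0.6331 -0.3111  0.4424] F [-5.3  1.6  3.9] gap 0.151 grip 25 q [ 0.63  0.49 -0.34  1.39  0.16  1.29  0.18]
turn [-0.08  0.01  0.66] shift [-0.0095  0.0011  0.0064]
[[-0.0188, -0.004], [-0.0191, -0.0021], [-0.0192, -0.0002], [-0.0191, 0.0017], [-0.0188, 0.0035], [-0.0184, 0.0054], [-0.0178, 0.0072], [-0.017, 0.0089], [-0.016, 0.0105], [-0.0149, 0.0121], [-0.0136, 0.0135], [-0.0122, 0.0148], [-0.0107, 0.0159], [-0.0091, 0.0169], [-0.0074, 0.0177], [-0.0056, 0.0183], [-0.0038, 0.0188], [-0.0019, 0.0191]]
```

```bash
python3 -m pendant '[[[0,-0.0188,-0.004,0,0,0.6,0],[0,-0.0191,-0.0021,0,0,0,0],[0,-0.0192,-0.0002,0,0,0,0],[0,-0.0191,0.0017,0,0,0,0],[0,-0.0188,0.0035,0,0,0,0],[0,-0.0184,0.0054,0,0,0,0],[0,-0.0178,0.0072,0,0,0,0],[0,0,0,0,0,0,0]]]' 25; python3 -c "
from h import *
u=np.array([.9925,-.1231]);v=np.array([.1231,.9925]);c=np.array([.5035,-.2990]);H=c+.079*u
s=st();d=np.dot(s['ee_pos'][:2]-H,u);z=s['ee_pos'][2]-.155-.094;print(d,z,np.hypot(d,z),np.arctan2(z,-d)-.05)"
```

```text
time: 52.0
ee_pos: [0.5023, -0.2949, 0.4304]
tcp_rot: [[0.123, 0.992, 0.001], [0.992, -0.123, -0.0], [-0.0, 0.001, -1.0]]
wrist_force: [-2.2, 3.0, 3.8]
finger_gap: 0.149
grasp_force: 26.8
t52.0 pos [ 0.5023 -0.2949  0.4304] F [-2.2  3.   3.8] gap 0.149 grip 27 q [ 0.75  0.26 -0.34  1.72  0.09  1.18  0.26]
-0.08073142283059723 0.18144069465952037 0.19859075585429947 1.1021527374543743
```

```bash
python3 -m pendant '[[[0,-0.017,0.0089,0,0,0,0],[0,-0.016,0.0105,0,0,0,0],[0,-0.0149,0.0121,0,0,0,0],[0,-0.0136,0.0135,0,0,0,0],[0,-0.0122,0.0148,0,0,0,0],[0,0,0,0,0,0,0]]]' 25|grep -v rot;python3 -m pendant '[[[0,-0.0107,0.0159,0,0,0,0],[0,-0.0091,0.0169,0,0,0,0],[0,-0.0074,0.0177,0,0,0,0],[0,0,0,0,0,0,0]]]' 25|grep -v rot; python3 -c "
from h import *
u=np.array([.9925,-.1231]);v=np.array([.1231,.9925]);c=np.array([.5035,-.2990]);H=c+.079*u
s=st();d=np.dot(s['ee_pos'][:2]-H,u);z=s['ee_pos'][2]-.155-.094;print(d,z,np.hypot(d,z),np.arctan2(z,-d)-.05)"
```

```text
time: 52.6
ee_pos: [0.4294, -0.286, 0.368]
wrist_force: [-0.9, 0.8, 0.5]
finger_gap: 0.148
grasp_force: 28.0
time: 53.0
ee_pos: [0.403, -0.2828, 0.3177]
wrist_force: [-1.0, 2.0, -0.5]
finger_gap: 0.152
grasp_force: 29.0
t53.0 pos [ 0.403  -0.2828  0.3177] F [-1.   2.  -0.5] gap 0.152 grip 29 q [ 0.82  0.21 -0.32  2.04  0.08  0.91  0.33]
-0.1807840703169464 0.06871493631752423 0.19340274701638555 0.31322912665164376
```

```bash
python3 -m pendant '[[[0,-0.0056,0.018,0,0,0,0],[0,-0.0038,0.018,0,0,0,0],[0,-0.0019,0.014,0,0,0,0],[0,0,0.006,0,0,0,0],[0,0,0,0,0,0,0],[0,0,0,0,0,0,0]]]' 25|grep -v rot; python3 -c "
from h import *
st()"
```

```text
time: 53.6
ee_pos: [0.3916, -0.2814, 0.2631]
wrist_force: [-4.7, 2.8, -1.0]
finger_gap: 0.15
grasp_force: 30.0
t53.6 pos [ 0.3916 -0.2814  0.2631] F [-4.7  2.8 -1. ] gap 0.150 grip 30 q [ 0.82  0.28 -0.31  2.09  0.12  0.79  0.31]
```

```bash
python3 -m pendant '[[[0,0,0.003,0,0,0,0],[0,0,0,0,0,0,0],[0,0,0,0,0,0,0.4],[0,0,0,0,0,0,0.4],[0,0,0,0,0,0,0.4],[0,0,-0.02,0,0,0,0.4],[0,0,-0.03,0,0,0,0.4],[0,0,-0.05,0,0,0,0.4],[0,0,-0.05,0,0,0,0.4],[0,0,0,0,0,0,0.4]]]'|grep -v rot;python3 -m pendant '[[[0.04,0,-0.01,0,0,0,0.4],[0.045,0,0,0,0,0,0.4],[0.045,0,0,0,0,0,0.4],[0.045,0,0,0,0,0,0.4],[0.045,0,0,0,0,0,0.4],[0,0,0,0,0,0,0.4],[0,0,0,0,0,0,0.4]]]'|grep -v rot; python3 -c "
from h import *
f=snap('top','t20');g=load('top0.npz')
d=f['depth'];e=g['depth']
for r in [(190,270,370,470),(240,262,370,450),(150,275,95,215)]:
    a=slice(r[0],r[1]),slice(r[2],r[3]);x=(d[a]-e[a]);print(np.median(x).round(4),np.percentile(abs(x),90).round(4))
for p in [(354,262),(385,200),(413,230),(470,270)]: print(px2w(f,*p).round(3),px2w(g,*p).round(3))"
```

```text
time: 54.6
ee_pos: [0.3956, -0.2831, 0.4193]
wrist_force: [2.0, 0.0, -0.4]
finger_gap: 0.402
grasp_force: 0.0
time: 55.3
ee_pos: [0.4195, -0.062, 0.4207]
wrist_force: [1.3, -0.0, 0.4]
finger_gap: 0.401
grasp_force: 0.0
-0.0 0.0043
-1e-04 0.0042
1e-04 0.0054
[ 0.433 -0.086  0.6  ] [ 0.438 -0.178  0.002]
[ 0.57  -0.228  0.111] [ 0.57  -0.227  0.115]
[ 0.507 -0.287  0.112] [ 0.507 -0.287  0.111]
[ 0.426 -0.405  0.114] [ 0.426 -0.405  0.114]
```

Lid and plate depths match the start picture: the lid is shut and the plate is flat. Hand in.

```bash
python3 -c "
from plant import r
print(r.hand_in())"
```

```text
the job is handed in; nothing more can be done
None
```

The job is handed in: both blue-headed pins and the screwdriver are in the toolbox, the lid is shut, the plate lies flat, and I kept clear of the can, tape roll, offcut and pink look-alikes; the hand-in returned no verdict.

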